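# Load a hand-cranked scanner tray and crank it in to the mark

### The arm

A 6-joint arm with a two-finger parallel gripper is mounted at the origin on a cart in front of the work surface, level with it; the furniture and walls round the work are solid. World frame = base frame: x ahead of the robot, y to its left, z up, the work surface at z = 0. Lengths are in mm, angles in rad, forces in N, time in s.
With the tool pointing down it reaches from about 350 to 875 mm from the base axis. Payload 4.2 kg.
Tool frame: the origin (TCP) lies at the very end of the fingers, on their centre line; the grasp point (between the pads) lies 19 mm behind it; z points along the fingers, y is the line along which they close (so a half turn about z gives the same grasp; the last joint's range is limited). The gripper opens to 85 mm and grips with 20 to 120 N. Pads are 22 mm wide; open, the fingers measure 114 mm over their backs; the gripper's body (76 mm by 85 mm) begins 54 mm behind the grasp point. The pads swing forward as they close: fully open they stand 13 mm farther back than shut.
Start: joints at [1.558, 0.385, 0.008, 0, -1.194, -0.259], TCP at [167.759, 602.043, 231.312] pointing down, gripper open.
Joint ranges: [-3.14, 3.14], [-1.21, 2.06], [-1.07, 1.41], [-3.16, 2.05], [-2.99, -0.16], [-3.1, 3.1]. Speed limits (rad/s): [2.79, 2.79, 3.14, 3.14, 3.14, 3.14].

### API

Orientations are given as a unit quaternion [x, y, z, w].
In Python, from bench import arm gives the robot as it stands. The module is installed in compiled form; this text tells all that it offers.
- The arm moves only by the tool drive_tool, never from a script. Its argument "targets" is a list of rows, each a list of 5 numbers: the closure, from -1 (fully open) to 1 (shut), then the shift along the tool's x, y, z in mm, then the turn about the tool's z in degrees. In form: [[grip, tx, ty, tz, roll], ...]. A call has 1 to 12 rows; each row is the pose to reach, as a shift and turn from the pose commanded when the call began, along the tool's axes at that moment; what a row does not reach only later rows make up. A row lasts 1/10 s, in which the tool goes at most 50 mm and 8.59 degrees, less where a joint would pass 70% of its speed; a pose out of reach is approached as far as the arm can. A call with a gripper value outside its range is refused whole. The fingers move at their own pace and stop on an object; the grip force is fixed at half the most. Time passes only in rows, so rows that repeat a pose let the fingers close. It gives the time, the measured TCP pose, the force, the opening and the grip force at its end, in the units of the state.
- arm.read_state(): the state, without advancing time (a new reading comes with each control period).
- arm.get_image(name): name is "scene" or "top" or "wrist"; returns the picture (384x512x3 uint8, blue, green, red); there is no depth.
- arm.camera_params(name): a dict with "fov_y" (degrees; the focal length in pixels is half the picture's height over the tangent of half this angle, whatever the lens; pixels are square), "cx", "cy" (the principal point, pixels), "rvec" (rotation vector, rad) and "tvec" (3), from world to camera coordinates, as OpenCV has them; the wrist camera has in their place "tool_from_camera" (4x4, takes a point from camera to tool coordinates, whose origin is the TCP and whose axes are the flange's). Camera axes: x right, y down, z forward; pixel columns grow to the right and rows downward; lengths in mm; the calibration is good to about 2 mm. A picture is of the moment at which its call begins: read the wrist's pose just before it. camera_params takes no time and is no camera call.
- arm.job_done(): hands the job in; it is judged then, once.
The state is a dict: "clock": time; "joints": joint angles; "joint_vel": joint speeds; "joint_efforts": joint torques, N m; "position": TCP position; "ee_rot": TCP orientation; "contact_force": force on the tool from outside, world axes, zero at the start; "wrist_torque": the same for the moment, N m; "gripper_width": finger opening in mm; "grasp_force": force on a finger pad.
Only numpy, scipy, OpenCV 4.12 (cv2) and the standard library are available. Lean on these libraries where they do the work, as an engineer would, in place of code of your own. Each camera call takes 0.05 s, during which the arm holds its last target. There are 200 camera calls.

### The job

Crank the scanner's tray out with the handwheel until its pointer stands at the green flag, then lay every metal blank flat in a cavity of its own outline (discs in round ones, squares in square ones). With all of them loaded, crank the tray in until the pointer stands at the red flag and let go of the crank, the blanks still seated. Leave the petri dish, spanner and pen where they are.

Things in the scene. Friction and masses are not known exactly. Their poses are not given: they have to be found in the camera images.
- scanner: the bench scanner, fixed: grey base plate 200 (x) x 330 (y) x 15 mm; origin under its centre on the worktop; its x axis points away from the robot (into the machine), y left, z up; it may stand turned by up to 0.15 rad. A white scanning bar (50 mm deep, spans the full width) crosses it at x = +37 to +87 mm, 83 to 117 mm above the worktop, on two columns at the ends.
- tray (a joint): travel of the tray along the scanner's x axis in m: 0 = fully out towards the robot, 0.12 = fully in below the bar; the tray is 76 (x) x 264 (y) x 22 mm, grey, with four cavities in a row along y; its top lies 40 mm above the worktop, and at travel 0 its centre is at x = -62 mm of the scanner. Driven only by the handwheel: 25 mm a turn; it stays where it is left. A push on the tray itself hardly moves it
- wheel (a joint): angle of the handwheel in rad, 0 to 30.2, proportional to the tray's travel (tray = wheel x 0.025 / 6.283); grows CLOCKWISE seen from above, which drives the tray in (away from the robot); anticlockwise brings it out. It needs about 2 to 4 N at the knob
- wheel_axis (a point): point on the handwheel's vertical axis, 80 mm above the worktop, right of the tray; the wheel is a flat ring of 97 mm diameter whose top is about 50 mm above the worktop
- crank_knob (a point): middle of the grip of the black upright crank knob, a cylinder 20 mm in diameter, 54 to 94 mm above the worktop, this point 80 mm above it, standing on the wheel 38 mm from its axis; it spins freely on its own pin, so a gripper can hold it and carry it round a circle of 38 mm radius without turning
- pointer (a point): tip of the black pointer on the tray's left-hand (+y) edge, which moves along the scale with the tray
- green_flag: green upright tag 6 mm thick, 14 mm wide and 22 mm tall on the scale at the scanner's left-hand edge, fixed, origin under its centre, axes parallel to the scanner's: the loading mark. Pointer and flag agree when the pointer's x in the flag's frame is zero; the flags stand elsewhere on the scale at each start
- red_flag: red tag like the green one, farther in: the scanning mark
- round_pocket_1 (a point): centre of the floor of the leftmost (+y) cavity, round, 59 mm in diameter, 7 mm deep (floor 33 mm above the worktop); axes of this point are the scanner's. The cavities, left to right: round, square, round, square, 66 mm apart; with loaded blanks standing 11 mm proud there is room for fingers only in front of and behind a blank (along the scanner's x), not between neighbours
- square_pocket_1 (a point): centre of the floor of the second cavity from the left, square 54 x 54 mm with sides along the scanner's axes, 7 mm deep
- round_pocket_2 (a point): centre of the floor of the third cavity, round like the first
- square_pocket_2 (a point): centre of the floor of the rightmost cavity, square like the second
- brass_disc: loose brass disc, 55 mm in diameter, 18 mm thick, about 0.15 kg; origin at the centre of its underside. Three or four of the four blanks are present; any disc may go in either round cavity, any square in either square one
- steel_disc: loose steel disc, same size
- copper_square: loose copper blank 50 x 50 x 18 mm, about 0.15 kg; origin at the centre of its underside, sides along its x and y axes; lies at any yaw
- blue_square: loose blue-painted square blank, same size
- petri_dish: glass petri dish 62 mm in diameter, 14 mm high, origin under its centre: bystander
- spanner: steel spanner 132 mm long (along its y), 22 mm wide, 5 mm high, lying on the worktop: bystander
- pen: red and white pen 135 mm long (along its y), 17 mm thick, lying on the worktop: bystander
- splash_shield: of the room, fixed: clear upright plastic sheet 4 mm thick, 296 mm wide (along y) and 0.32 m high, easy to overlook; origin under its centre. Keep clear of it when swinging across
- vblock_stand: of the room, fixed: clamp stand with an upright rod 0.33 m high about 105 mm to the right (-y) of this origin and a slanting rod across its top, on the left of the worktop; its low parts come nearest to the robot about 35 mm in front (-x) and 115 mm to the right (-y) of this origin; keep clear of it
Not all that is in view belongs to the job. What is shaped like the copper_square but purple is not meant. What is shaped like the brass_disc but pink is not meant.

How it is judged (in metres and radians):
On the way, in this order (a step that is already met when the one before it is completed fails the run):
1. the tray is cranked out: the pointer stands within 3 mm of the green flag (x of pointer in the frame of green_flag between -0.003 and 0.003 m and velocity of joint wheel between -0.1 and 0.1 rad/s), for 0.3 s.
2. every blank present lies flat on the floor of a cavity of its own outline while the tray is still at the green flag (within 6 mm) (((horizontal distance between brass_disc and round_pocket_1 below 0.004 m and z of brass_disc in the frame of round_pocket_1 between -0.003 and 0.003 m and angle between brass_disc's own z axis and vertical below 0.08 rad) or (horizontal distance between brass_disc and round_pocket_2 below 0.004 m and z of brass_disc in the frame of round_pocket_2 between -0.003 and 0.003 m and angle between brass_disc's own z axis and vertical below 0.08 rad)) and ((horizontal distance between steel_disc and round_pocket_1 below 0.004 m and z of steel_disc in the frame of round_pocket_1 between -0.003 and 0.003 m and angle between steel_disc's own z axis and vertical below 0.08 rad) or (horizontal distance between steel_disc and round_pocket_2 below 0.004 m and z of steel_disc in the frame of round_pocket_2 between -0.003 and 0.003 m and angle between steel_disc's own z axis and vertical below 0.08 rad)) and ((horizontal distance between copper_square and square_pocket_1 below 0.004 m and z of copper_square in the frame of square_pocket_1 between -0.003 and 0.003 m and angle between copper_square's own z axis and vertical below 0.08 rad) or (horizontal distance between copper_square and square_pocket_2 below 0.004 m and z of copper_square in the frame of square_pocket_2 between -0.003 and 0.003 m and angle between copper_square's own z axis and vertical below 0.08 rad)) and ((horizontal distance between blue_square and square_pocket_1 below 0.004 m and z of blue_square in the frame of square_pocket_1 between -0.003 and 0.003 m and angle between blue_square's own z axis and vertical below 0.08 rad) or (horizontal distance between blue_square and square_pocket_2 below 0.004 m and z of blue_square in the frame of square_pocket_2 between -0.003 and 0.003 m and angle between blue_square's own z axis and vertical below 0.08 rad)) and x of pointer in the frame of green_flag between -0.006 and 0.006 m), for 0.2 s.
At the end, for the whole second after the job is handed in: The pointer stands within 3 mm of the red flag along the scale, the wheel is still, and every blank present lies at rest flat on the floor of a cavity of its own outline (centre within 4 mm, height within 3 mm) (x of pointer in the frame of red_flag between -0.003 and 0.003 m and velocity of joint wheel between -0.1 and 0.1 rad/s and ((horizontal distance between brass_disc and round_pocket_1 below 0.004 m and z of brass_disc in the frame of round_pocket_1 between -0.003 and 0.003 m and angle between brass_disc's own z axis and vertical below 0.08 rad) or (horizontal distance between brass_disc and round_pocket_2 below 0.004 m and z of brass_disc in the frame of round_pocket_2 between -0.003 and 0.003 m and angle between brass_disc's own z axis and vertical below 0.08 rad)) and ((horizontal distance between steel_disc and round_pocket_1 below 0.004 m and z of steel_disc in the frame of round_pocket_1 between -0.003 and 0.003 m and angle between steel_disc's own z axis and vertical below 0.08 rad) or (horizontal distance between steel_disc and round_pocket_2 below 0.004 m and z of steel_disc in the frame of round_pocket_2 between -0.003 and 0.003 m and angle between steel_disc's own z axis and vertical below 0.08 rad)) and ((horizontal distance between copper_square and square_pocket_1 below 0.004 m and z of copper_square in the frame of square_pocket_1 between -0.003 and 0.003 m and angle between copper_square's own z axis and vertical below 0.08 rad) or (horizontal distance between copper_square and square_pocket_2 below 0.004 m and z of copper_square in the frame of square_pocket_2 between -0.003 and 0.003 m and angle between copper_square's own z axis and vertical below 0.08 rad)) and ((horizontal distance between blue_square and square_pocket_1 below 0.004 m and z of blue_square in the frame of square_pocket_1 between -0.003 and 0.003 m and angle between blue_square's own z axis and vertical below 0.08 rad) or (horizontal distance between blue_square and square_pocket_2 below 0.004 m and z of blue_square in the frame of square_pocket_2 between -0.003 and 0.003 m and angle between blue_square's own z axis and vertical below 0.08 rad)) and linear speed of each of brass_disc, steel_disc, copper_square, blue_square below 0.02 m/s); the robot touches nothing.
It fails at once if the petri dish, spanner or pen is moved more than 3 cm (distance of any of petri_dish, spanner, pen from where it was at the start of the episode above 0.03 m).
Of brass_disc, steel_disc, copper_square, blue_square only 3 to 4 are there at a start; the rules pass over those that are not, and their reading is None.
At some moment in a run one of brass_disc, steel_disc, copper_square, blue_square may be knocked a few centimetres aside while the robot is not near it.
Once in a run the grip may slacken for a moment while it holds something.
It also fails if it takes over 210 s, if anything falls off the work surface, if the arm or the gripper's body presses on something with over 40 N, if the wrist force passes 120 N, or if a joint passes its speed limit or range.

## Working session

There is one attempt and no reset: what is moved stays moved. The work goes in short steps, Python scripts to look and compute and a tool call to move; the robot and the scene stay as the last step left them, time stands still between calls to the robot, and variables do not carry over. Pictures are saved under pics/ and viewed, at most 14 in all, crops included, and the job is handed in when it is done.

Besides the shell and the picture viewer there is one more tool, called after "Emit:" in YAML: its name, and indented under it one key for each argument. drive_tool: Moves the arm, as the interface text tells. Its arguments: {"type":"object","properties":{"targets":{"type":"array","items":{"type":"array","items":{"type":"number"}}}},"required":["targets"]}

```bash
mkdir -p pics; cat > h.py <<'E'
import numpy as np, cv2
from scipy.spatial.transform import Rotation as R
from bench import arm
def cam(n):
    p=arm.camera_params(n); f=192/np.tan(np.radians(p['fov_y'])/2)
    K=np.array([[f,0,p['cx']],[0,f,p['cy']],[0,0,1]])
    if 'rvec' in p: 
        Rm=cv2.Rodrigues(np.array(p['rvec'],float))[0]; t=np.array(p['tvec'],float).ravel()
    else:
        s=arm.read_state(); T=np.eye(4); T[:3,:3]=R.from_quat(s['ee_rot']).as_matrix(); T[:3,3]=s['position']
        M=np.linalg.inv(T@np.array(p['tool_from_camera'])); Rm=M[:3,:3]; t=M[:3,3]
    return K,Rm,t
def back(c,uv,z):
    K,Rm,t=c; d=Rm.T@np.linalg.inv(K)@np.array([uv[0],uv[1],1.]); o=-Rm.T@t
    return o+d*(z-o[2])/d[2]
def proj(c,P):
    K,Rm,t=c; q=(Rm@np.atleast_2d(P).T).T+t; q=q@K.T; return q[:,:2]/q[:,2:]
E
python3 - <<'E'
from h import *
s=arm.read_state(); print(s)
for n in ['scene','top','wrist']:
    print(n,arm.camera_params(n)); c=cam(n)
    im=arm.get_image(n); cv2.imwrite(f'pics/{n}0.png',im)
    cv2.imwrite(f'pics/{n}0b.png',cv2.resize(im,(800,600),interpolation=cv2.INTER_CUBIC))
E
```

```text
{'clock': 0.0, 'joints': array([ 1.55756568e+00,  3.85555370e-01,  6.59342447e-03, -5.27482527e-04,
       -1.19401605e+00, -2.58619571e-01]), 'joint_vel': array([ 0.00029348, -0.00141795,  0.00119826,  0.00088201, -0.00016361,
        0.00200273]), 'joint_efforts': array([-1.32619784e-04, -3.92286587e+01,  1.88399488e+01,  4.18620989e+00,
       -4.58254537e-03, -1.72262919e-06]), 'position': array([167.62625287, 601.47127833, 230.20541068]), 'ee_rot': array([ 9.90762587e-01, -1.35603266e-01, -1.09788164e-04,  1.11263632e-03]), 'contact_force': array([ 0.38344644,  0.27616384, -0.13504356]), 'wrist_torque': array([-1.00585469e-02,  1.74225441e-03, -7.97375745e-06]), 'grasp_force': 0.0, 'gripper_width': 85.64250205150181}
scene {'fov_y': 54.00545176877327, 'cx': 251.77856081899003, 'cy': 190.82782066848057, 'rvec': array([ 2.52211795, -0.18647814,  0.0471755 ]), 'tvec': array([-535.54278403,  138.07618186, 1262.63911344])}
top {'fov_y': 46.154865951895744, 'cx': 253.51368973858183, 'cy': 188.1490776017181, 'rvec': array([ 2.18829968, -2.12370837,  0.18585844]), 'tvec': array([   6.03838992,  560.86423116, 1446.0175912 ])}
wrist {'fov_y': 60.998196628759494, 'cx': 251.67653930871674, 'cy': 188.91593012859133, 'tool_from_camera': array([[ 1.32974939e-03, -9.61425461e-01, -2.75062383e-01,
         6.99695508e+01],
       [ 9.99998596e-01,  1.55890514e-03, -6.14491791e-04,
         1.64469321e+00],
       [ 1.01958422e-03, -2.75061179e-01,  9.61426184e-01,
        -1.41865797e+02],
       [ 0.00000000e+00,  0.00000000e+00,  0.00000000e+00,
         1.00000000e+00]])}
```

View pics/top0b.png

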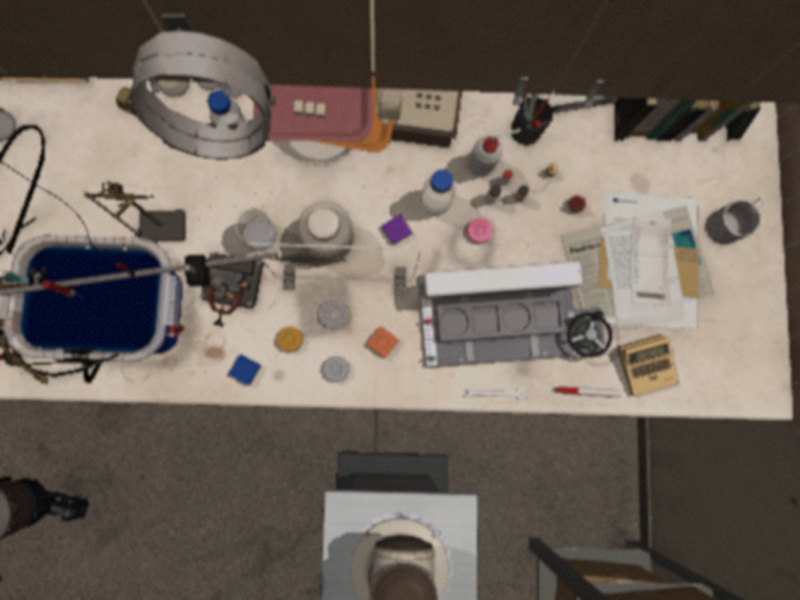

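View pics/scene0b.png

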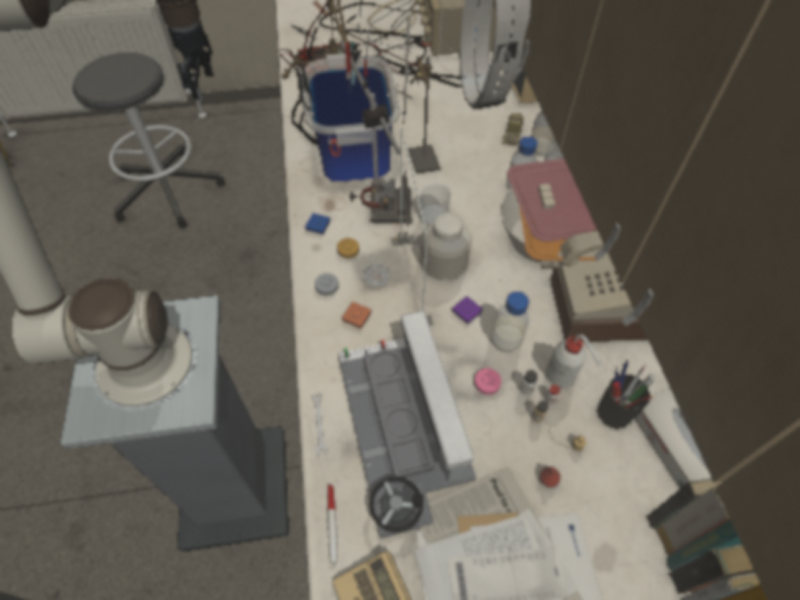

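The top picture shows the blanks at brass (289,339), steel (335,370), blue (244,370) and copper (382,342). The petri dish is at (333,314), the handwheel at (588,334), and the spanner and pen are at the front edge. The purple square (397,230) and pink disc (480,230) are decoys by colour.

```bash
python3 - <<'E'
from h import *
c=cam('top'); k=.64
for n,u,v,z in [('brass',289,339,18),('steel',335,370,18),('blue',244,370,18),('copper',382,342,18),('petri',333,314,14),('wheel',588,334,50),('knob?',597,318,94),('spanL',465,394,5),('spanR',524,394,5),('penL',556,391,10),('penR',620,394,10),('plateFL',425,364,15),('plateFR',572,358,15),('shieldtopL?',280,245,320),('shieldR?',400,247,320),('barL',427,282,117),('barR',580,276,117),('red',430,337,25),('green',432,359,25),('calc',648,364,20),('rodTop',290,258,330)]:
    print(n,back(c,(u*k,v*k),z).round())
im=cv2.imread('pics/top0.png')
cr=im[160:245,255:405]; cv2.imwrite('pics/t1.png',cv2.resize(cr,(800,453),interpolation=cv2.INTER_CUBIC))
im=cv2.imread('pics/scene0.png'); cr=im[195:345,205:310]; cv2.imwrite('pics/s1.png',cv2.resize(cr,(420,600),interpolation=cv2.INTER_CUBIC))
E
```

```text
brass [460. 246.  18.]
steel [398. 147.  18.]
blue [392. 337.  18.]
copper [460.  49.  18.]
petri [517. 156.  14.]
wheel [ 487. -382.   50.]
knob? [ 516. -387.   94.]
spanL [ 356. -130.    5.]
spanR [ 359. -256.    5.]
penL [ 367. -324.   10.]
penR [ 365. -461.   10.]
plateFL [416. -43.  15.]
plateFR [ 438. -357.   15.]
shieldtopL? [598. 231. 320.]
shieldR? [601.  25. 320.]
barL [575. -37. 117.]
barR [ 598. -347.  117.]
red [473. -52.  25.]
green [427. -57.  25.]
calc [ 430. -519.   20.]
rodTop [574. 212. 330.]
```

View pics/t1.png

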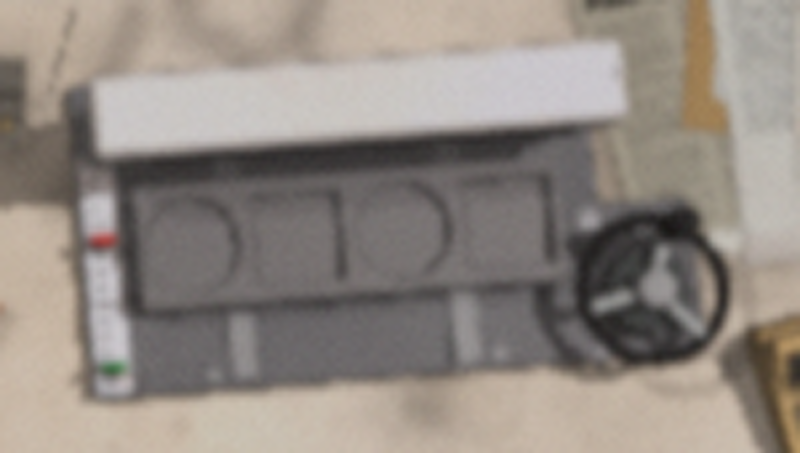

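Emit:
drive_tool:
  targets:
    - [-1, 45, -10, -20, 0]
    - [-1, 80, 30, -50, -8]
    - [-1, 115, 65, -70, -16]
    - [-1, 150, 100, -80, -20]
    - [-1, 185, 140, -80, -20]
    - [-1, 220, 180, -80, -20]
    - [-1, 255, 220, -80, -20]
    - [-1, 285, 258, -80, -20]
    - [-1, 310, 295, -80, -20]
    - [-1, 331, 324, -80, -20]
    - [-1, 331, 324, -80, -20]

```text
clock: 1.25
position: [400.2, 196.8, 311.5]
ee_rot: [0.999, 0.036, -0.0, 0.0]
contact_force: [-0.6, -0.1, 0.3]
gripper_width: 85.3
grasp_force: 0.0
```

```bash
python3 - <<'E'
from h import *
import pickle
c=cam('wrist'); im=arm.get_image('wrist'); cv2.imwrite('pics/w1.png',im); pickle.dump(c,open('w1.pkl','wb'))
E
```

Emit:
drive_tool:
  targets:
    - [-1, 0, 45, 0, 0]
    - [-1, 0, 90, 0, 0]
    - [-1, 0, 135, 0, 0]
    - [-1, 0, 180, 0, 0]
    - [-1, 0, 225, 0, 0]
    - [-1, 5, 270, 0, 0]
    - [-1, 10, 315, 0, 0]
    - [-1, 15, 360, 0, 0]
    - [-1, 20, 400, 0, 0]
    - [-1, 20, 420, 0, 0]
    - [-1, 20, 420, 0, 0]

```text
clock: 2.4
position: [452.7, -217.3, 310.2]
ee_rot: [0.999, 0.037, -0.001, -0.0]
contact_force: [0.2, -0.1, -0.4]
gripper_width: 85.3
grasp_force: 0.0
```

```bash
python3 - <<'E'
from h import *
import pickle
c=cam('wrist'); im=arm.get_image('wrist'); cv2.imwrite('pics/w2.png',im); pickle.dump(c,open('w2.pkl','wb'))
print(arm.read_state()['position'])
for n in '12': cv2.imwrite(f'pics/w{n}b.png',cv2.resize(cv2.imread(f'pics/w{n}.png'),(800,600),interpolation=cv2.INTER_CUBIC))
E
```

```text
[ 452.41896298 -216.15467414  310.43752513]
```

View pics/w2b.png

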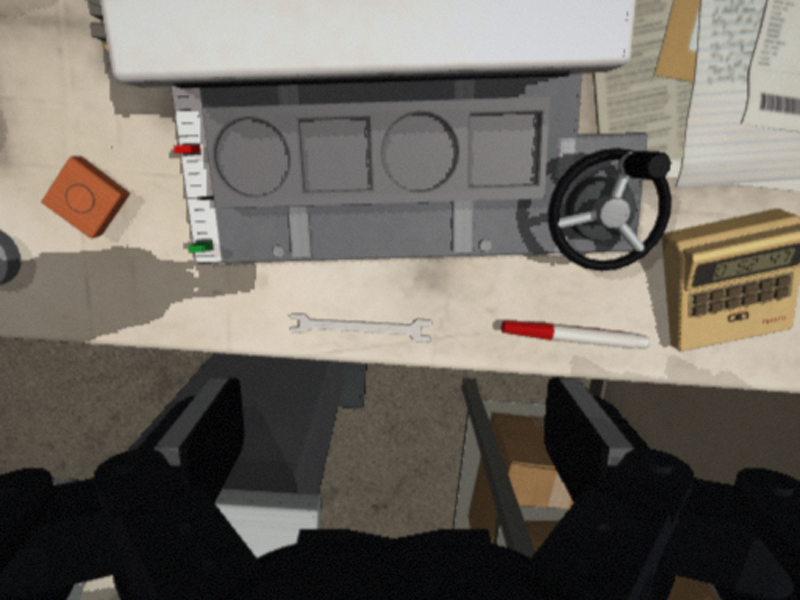

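View pics/w1b.png

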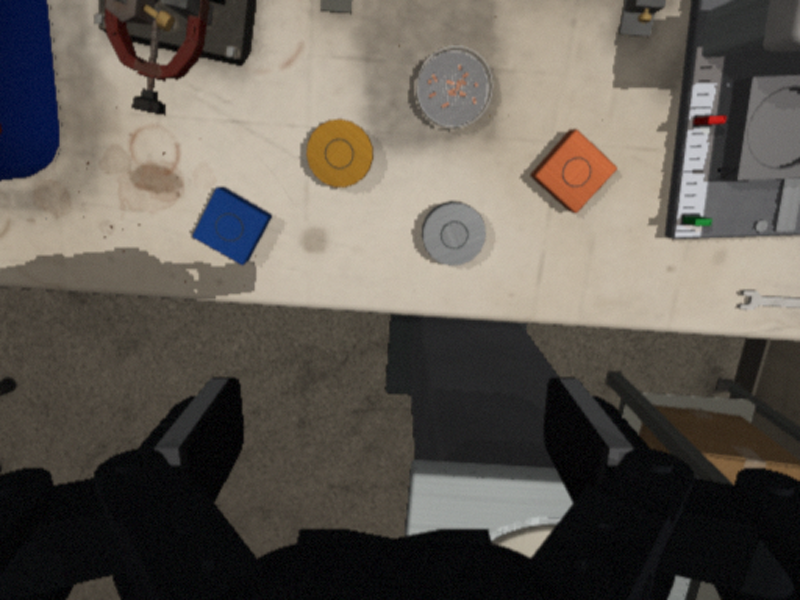

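Picture w2 shows the red flag (187,149), the green flag (200,246), the pointer (205,197), the wheel hub (613,212) and the knob with its top at (655,163). Picture w1 shows blue (231,227), brass (340,153), steel (454,234), copper (576,172) and the petri dish (453,88).

```bash
python3 - <<'E'
from h import *
import pickle
k=.64
C={n:pickle.load(open(f'w{n}.pkl','rb')) for n in '12'}
def cen(im,lo,hi,box):
    h=cv2.cvtColor(im,cv2.COLOR_BGR2HSV); m=cv2.inRange(h,lo,hi); x0,y0,x1,y1=[int(b*k) for b in box]
    mm=np.zeros_like(m); mm[y0:y1,x0:x1]=m[y0:y1,x0:x1]; ys,xs=np.nonzero(mm); return np.array([xs.mean(),ys.mean()]),(xs.min(),xs.max(),ys.min(),ys.max()),len(xs)
I={n:cv2.imread(f'pics/w{n}.png') for n in '12'}
def tri(p1,p2):
    P=[C[n][0]@np.hstack([C[n][1],C[n][2][:,None]]) for n in '12']
    X=cv2.triangulatePoints(P[0],P[1],np.array(p1,float),np.array(p2,float)).ravel(); return X[:3]/X[3]
r=[cen(I['1'],(0,120,80),(8,255,255),(680,100,740,140)),cen(I['2'],(0,120,80),(8,255,255),(160,130,215,165))]
g=[cen(I['1'],(45,80,40),(80,255,255),(670,200,730,240)),cen(I['2'],(45,80,40),(80,255,255),(180,230,220,260))]
print(r,g); print('red',tri(r[0][0],r[1][0]),'green',tri(g[0][0],g[1][0]))
c=C['2']
for n,u,v,z in [('ptr',205,197,38),('hub',613,212,50),('knobtop',655,163,94),('knobbase',632,163,54),('trayFL',210,206,40),('trayFR',545,195,40),('trayBL',208,107,40),('trayBR',545,98,40),('r1',252,156,40),('s1',336,154,40),('r2',420,151,40),('s2',505,149,40),('plateFL',218,263,15),('plateFR',527,255,15)]:
    print(n,back(c,(u*k,v*k),z).round(1))
a=cv2.resize(I['2'][48:176,100:164],(300,600),interpolation=cv2.INTER_CUBIC); b=cv2.resize(I['1'][60:156,425:473],(300,600),interpolation=cv2.INTER_CUBIC)
cc=np.hstack([a,b]);cv2.imwrite('pics/cmp.png',cc)
E
```

```text
[(array([458.41176471,  76.42647059]), (np.int64(453), np.int64(464), np.int64(74), np.int64(79)), 68), (array([118.57142857,  94.90909091]), (np.int64(111), np.int64(127), np.int64(93), np.int64(97)), 77)] [(array([447.20238095, 141.16666667]), (np.int64(438), np.int64(455), np.int64(138), np.int64(144)), 84), (array([127.43209877, 157.67901235]), (np.int64(120), np.int64(135), np.int64(155), np.int64(161)), 81)]
red [510.1540557  -49.41440232  33.54252636] green [431.27874327 -56.66762516  29.85071255]
ptr [473.6 -65.6  38. ]
hub [ 487.7 -388.6   50. ]
knobtop [ 526.4 -391.5   94. ]
knobbase [ 525.5 -394.    54. ]
trayFL [467.  -70.1  40. ]
trayFR [ 496.  -336.4   40. ]
trayBL [541.9 -70.3  40. ]
trayBR [ 567.7 -325.    40. ]
r1 [ 508.3 -103.7   40. ]
s1 [ 514.8 -169.    40. ]
r2 [ 522.  -234.1   40. ]
s2 [ 528.6 -299.8   40. ]
plateFL [414.4 -67.2  15. ]
plateFR [ 442.2 -336.3   15. ]
```

View pics/cmp.png

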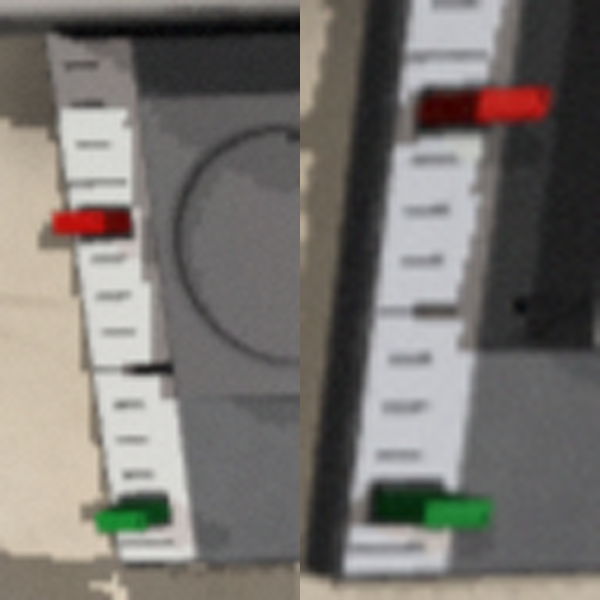

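Emit:
drive_tool:
  targets:
    - [-1, 15, 45, 0, -1.7]
    - [-1, 30, 90, 20, -1.7]
    - [-1, 45, 135, 50, -1.7]
    - [-1, 60, 181, 90, -1.7]
    - [-1, 60.3, 181.2, 130, -1.7]
    - [-1, 60.3, 181.2, 170, -1.7]
    - [-1, 60.3, 181.2, 210, -1.7]
    - [-1, 60.3, 181.2, 240, -1.7]
    - [-1, 60.3, 181.2, 249, -1.7]
    - [-1, 60.3, 181.2, 249, -1.7]

```text
clock: 3.45
position: [526.4, -390.6, 61.3]
ee_rot: [0.999, 0.054, -0.001, -0.001]
contact_force: [-0.2, -0.2, 0.7]
gripper_width: 85.6
grasp_force: 0.0
```

```bash
python3 - <<'E'
from h import *
s=arm.read_state();print(s['position'],s['contact_force'],2*np.arctan2(s['ee_rot'][1],s['ee_rot'][0]),R.from_quat(s['ee_rot']).as_matrix()[:,2])
im=arm.get_image('wrist'); cv2.imwrite('pics/w3.png',cv2.resize(im,(800,600)))
E
```

```text
[ 526.36757132 -390.57001797   61.31531976] [-0.24352787 -0.23216429  0.67479248] 0.1090262092409903 [-2.46146779e-03  9.24499852e-04 -9.99996543e-01]
```

View pics/w3.png

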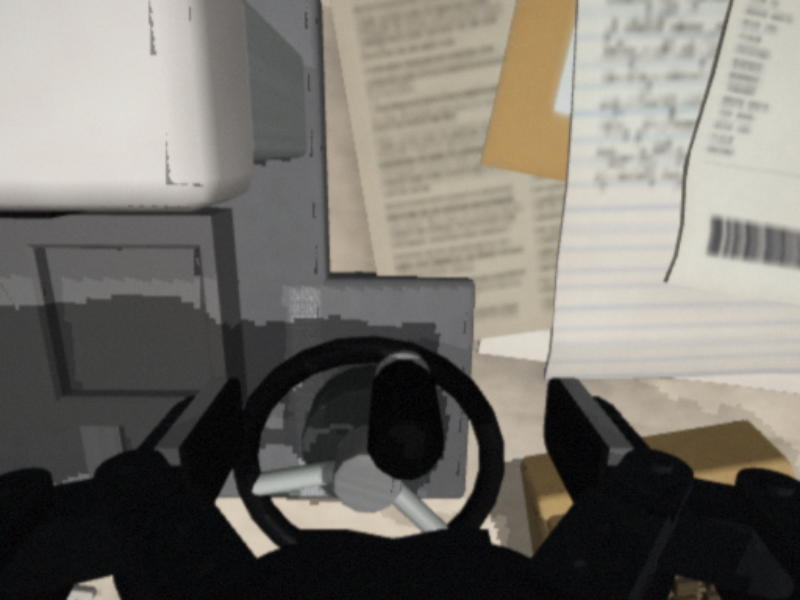

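The knob stands between the fingers at about (405,415).

Emit:
drive_tool:
  targets:
    - [1, 0, 1, 0, 0]
    - [1, 0, 1, 0, 0]
    - [1, 0, 1, 0, 0]
    - [1, 0, 1, 0, 0]
    - [1, 0, 1, 0, 0]
    - [1, 0, 1, 0, 0]
    - [1, 0, 1, 0, 0]

```text
clock: 4.2
position: [526.4, -393.4, 63.2]
ee_rot: [0.999, 0.054, 0.0, 0.0]
contact_force: [-0.9, 0.3, 3.9]
gripper_width: 18.6
grasp_force: 58.5
```

```bash
cat > circ.py <<'E'
import sys,numpy as np
a0,da,n=map(float,sys.argv[1:4]); r=38
A=np.radians(a0+da*np.arange(1,int(n)+1)); a=np.radians(a0)
print([[1,round(r*(np.cos(t)-np.cos(a)),1),round(r*(np.sin(t)-np.sin(a)),1),0,0] for t in A])
E
python3 circ.py 12.5 -20 12
```

```text
[[1, np.float64(0.6), np.float64(-13.2), 0, 0], [1, np.float64(-3.4), np.float64(-25.8), 0, 0], [1, np.float64(-11.4), np.float64(-36.2), 0, 0], [1, np.float64(-22.6), np.float64(-43.3), 0, 0], [1, np.float64(-35.4), np.float64(-46.2), 0, 0], [1, np.float64(-48.5), np.float64(-44.5), 0, 0], [1, np.float64(-60.2), np.float64(-38.4), 0, 0], [1, np.float64(-69.1), np.float64(-28.6), 0, 0], [1, np.float64(-74.2), np.float64(-16.4), 0, 0], [1, np.float64(-74.8), np.float64(-3.3), 0, 0], [1, np.float64(-70.8), np.float64(9.3), 0, 0], [1, np.float64(-62.8), np.float64(19.8), 0, 0]]
```

Emit:
drive_tool:
  targets:
    - [1, 0.6, -13.2, 0, 0]
    - [1, -3.4, -25.8, 0, 0]
    - [1, -11.4, -36.2, 0, 0]
    - [1, -22.6, -43.3, 0, 0]
    - [1, -35.4, -46.2, 0, 0]
    - [1, -48.5, -44.5, 0, 0]
    - [1, -60.2, -38.4, 0, 0]
    - [1, -69.1, -28.6, 0, 0]
    - [1, -74.2, -16.4, 0, 0]
    - [1, -74.8, -3.3, 0, 0]
    - [1, -70.8, 9.3, 0, 0]
    - [1, -62.8, 19.8, 0, 0]

```text
clock: 5.4
position: [468.5, -418.2, 63.1]
ee_rot: [0.999, 0.053, 0.002, -0.001]
contact_force: [8.4, 19.9, 10.6]
gripper_width: 18.1
grasp_force: 60.1
```

```bash
python3 circ.py -227.5 -20 12 | sed 's/np.float64//g'
```

```text
[[1, (11.1), (7.1), 0, 0], [1, (24.0), (9.9), 0, 0], [1, (37.1), (8.2), 0, 0], [1, (48.8), (2.1), 0, 0], [1, (57.7), (-7.6), 0, 0], [1, (62.8), (-19.8), 0, 0], [1, (63.3), (-33.0), 0, 0], [1, (59.4), (-45.6), 0, 0], [1, (51.3), (-56.0), 0, 0], [1, (40.2), (-63.1), 0, 0], [1, (27.3), (-66.0), 0, 0], [1, (14.2), (-64.3), 0, 0]]
```

```bash
cat > circ.py <<'E'
import sys,numpy as np
# current measured world pos x y, commanded-minus-measured dx dy, hub, yaw, dangle per row, n
def rows(cmd,hub,yaw,a0,da,n,r=38):
    X=np.array([np.cos(yaw),np.sin(yaw)]);Y=np.array([np.sin(yaw),-np.cos(yaw)])
    o=np.array(cmd)-hub; o=np.array([o@X,o@Y])
    for k in range(1,n+1):
        t=np.radians(a0+da*k); p=r*np.array([np.cos(t),np.sin(t)])-o
        print(f'[1,{p[0]:.1f},{p[1]:.1f},0,0],',end='')
    print()
def ang(p,hub,yaw):
    X=np.array([np.cos(yaw),np.sin(yaw)]);Y=np.array([np.sin(yaw),-np.cos(yaw)]); o=np.array(p)-hub
    return np.degrees(np.arctan2(o@Y,o@X)),np.hypot(*o)
E
python3 - <<'E'
from circ import *; from bench import arm
s=arm.read_state();print(s['position'],s['contact_force'])
rows((466.2,-418.0),(489,-386.4),.107,129,-28,11)
E
```

```text
[ 468.47111091 -418.20636944   63.06593323] [ 8.44455603 19.88148111 10.5870107 ]
[1,18.8,8.3,0,0],[1,37.2,7.4,0,0],[1,52.9,-2.1,0,0],[1,62.4,-17.9,0,0],[1,63.3,-36.2,0,0],[1,55.6,-52.9,0,0],[1,40.9,-64.0,0,0],[1,22.7,-66.8,0,0],[1,5.3,-60.9,0,0],[1,-7.2,-47.4,0,0],[1,-11.9,-29.6,0,0],
```

Emit:
drive_tool:
  targets:
    - [1, 18.8, 8.3, 0, 0]
    - [1, 37.2, 7.4, 0, 0]
    - [1, 52.9, -2.1, 0, 0]
    - [1, 62.4, -17.9, 0, 0]
    - [1, 63.3, -36.2, 0, 0]
    - [1, 55.6, -52.9, 0, 0]
    - [1, 40.9, -64.0, 0, 0]
    - [1, 22.7, -66.8, 0, 0]
    - [1, 5.3, -60.9, 0, 0]
    - [1, -7.2, -47.4, 0, 0]
    - [1, -11.9, -29.6, 0, 0]
    - [1, -11.9, -29.6, 0, 0]

```text
clock: 6.6
position: [452.0, -393.5, 63.2]
ee_rot: [0.999, 0.053, 0.001, 0.001]
contact_force: [1.1, -1.7, 5.5]
gripper_width: 18.6
grasp_force: 60.0
```

```bash
python3 - <<'E'
from circ import *; from bench import arm
s=arm.read_state();p=s['position'];print(p,s['contact_force'],ang(p[:2],(489,-386.4),.107))
yaw=.107;X=np.array([np.cos(yaw),np.sin(yaw)]);Y=np.array([np.sin(yaw),-np.cos(yaw)])
cmd=np.array([466.2,-418.0])-11.9*X-29.6*Y; print(cmd)
E
```

```text
[ 452.01366426 -393.48313392   63.1614813 ] [ 1.12746747 -1.72492644  5.54104988] (np.float64(175.28938046793672), np.float64(37.6584627652125))
[ 451.20689667 -389.84015532]
```

Emit:
drive_tool:
  targets:
    - [-1, 0, 0, 0, 0]
    - [-1, 0, 0, 0, 0]
    - [-1, 0, 0, 0, 0]
    - [-1, 0, 0, -45, 0]
    - [-1, 0, 0, -90, 0]
    - [-1, -10, -45, -110, 0]
    - [-1, -20, -90, -120, 0]
    - [-1, -30, -135, -130, 0]
    - [-1, -40, -180, -140, 0]
    - [-1, -47, -228, -140, 0]
    - [-1, -47, -275, -140, 0]
    - [-1, -47, -320, -140, 0]

```text
clock: 7.8
position: [368.7, -76.5, 202.2]
ee_rot: [0.999, 0.053, 0.0, -0.0]
contact_force: [0.5, 0.8, 0.3]
gripper_width: 85.2
grasp_force: 0.0
```

Emit:
drive_tool:
  targets:
    - [-1, 0, -12, 0, 0]
    - [-1, 0, -12, 0, 0]
    - [-1, 0, -12, 0, 0]

```text
clock: 8.1
position: [368.4, -66.2, 202.2]
ee_rot: [0.999, 0.054, -0.0, 0.0]
contact_force: [-0.3, 0.1, 1.1]
gripper_width: 85.9
grasp_force: 0.0
```

```bash
python3 - <<'E'
from h import *
import pickle
s=arm.read_state();print(s['position'])
c=cam('wrist'); im=arm.get_image('wrist'); cv2.imwrite('pics/w4.png',im); pickle.dump(c,open('w4.pkl','wb'))
print(proj(c,[[433,-62,30],[510,-50,30]]))
cv2.imwrite('pics/w4b.png',cv2.resize(im[:240,130:450],(800,600),interpolation=cv2.INTER_CUBIC))
E
```

```text
[368.43505073 -66.17255215 202.1556863 ]
[[253.26545859 100.94394096]
 [249.31687118   7.66375626]]
```

View pics/w4b.png

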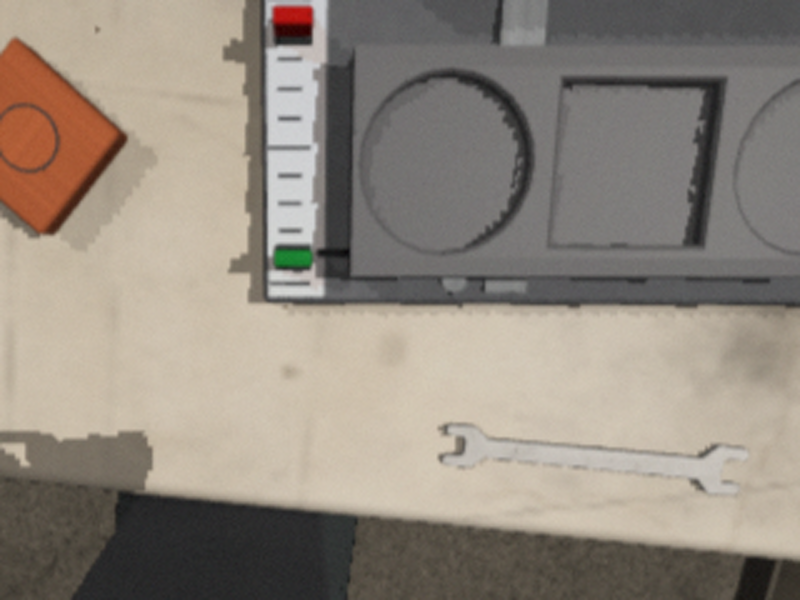

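```bash
python3 - <<'E'
from h import *
import pickle
c=pickle.load(open('w4.pkl','rb')); im=cv2.imread('pics/w4.png')
f=lambda u,v,z: back(c,(130+u/2.5,v/2.5),z).round(1)
print('r1',f(447,162,40),'s1',f(638,163,40),'s1 floor',f(630,163,33))
for n,(u,v) in dict(TL=(562,78),TR=(724,78),BR=(706,246),BL=(550,246)).items(): print(n,f(u,v,40))
g=im.astype(int)
print('ptr',g[95:108,130+int(335/2.5)].sum(1), g[95:108,130+int(325/2.5)].sum(1))
print('flag G-R',(g[95:112,243:252,1]-g[95:112,243:252,2]).mean(1).round())
print('red R-G',(g[0:18,243:252,2]-g[0:18,243:252,1]).mean(1).round())
E
```

```text
r1 [ 468.8 -106.8   40. ] s1 [ 475.8 -173.3   40. ] s1 floor [ 476.3 -173.1   33. ]
TL [ 499.6 -141.6   40. ]
TR [ 505.6 -196.4   40. ]
BR [ 451.  -203.8   40. ]
BL [ 444.8 -148.1   40. ]
ptr [174 173 169 171 120  74  70  95 158 169 178 178 163] [222 226 222 212 149  80  69 115 162 174 180 180 182]
flag G-R [  1.   1.   2.   3.  24.  77. 101. 103. 101. 100.  92.  50.   7.  -4.
  -7.  -5.  -2.]
red R-G [ -1.   8.  69. 143. 159. 157. 157. 157. 144. 102.  55.  44.  44.  42.
  23.   2.  -2.   1.]
```

The pointer stands about 1.6 mm inside the green flag (pointer row 252, flag centre row 257), within tolerance. Next I measure the blanks.

```bash
cat > fit.py <<'E'
from h import *
from scipy.optimize import minimize
HS={'brass':((15,130,60),(30,255,255)),'copper':((3,130,60),(14,255,255)),'blue':((105,120,40),(125,255,255)),'steel':((0,0,60),(180,26,200))}
def model(n,x,y,a,z0=0):
    if n in('brass','steel'):
        t=np.linspace(0,2*np.pi,60); P=27.5*np.c_[np.cos(t),np.sin(t)]
    else:
        P=25*np.array([[1,1],[1,-1],[-1,-1],[-1,1.]]); P=P@np.array([[np.cos(a),np.sin(a)],[-np.sin(a),np.cos(a)]])
    P=P+[x,y]; return np.vstack([np.c_[P,np.full(len(P),z)] for z in(z0,z0+18)])
def fit(n,im,c,x,y,z0=0,win=45,S=4):
    m=cv2.inRange(cv2.cvtColor(im,cv2.COLOR_BGR2HSV),*map(np.array,HS[n]))
    m=cv2.morphologyEx(m,cv2.MORPH_OPEN,np.ones((3,3)))
    w=np.zeros_like(m); hull=lambda p:cv2.convexHull(np.float32(p))
    q=proj(c,[[x,y,z0+9]])[0]; sc=np.linalg.norm(proj(c,[[x+win,y,z0+9]])[0]-q); cv2.circle(w,tuple(int(v) for v in q),int(sc),255,-1)
    k,l,st,ce=cv2.connectedComponentsWithStats(m&w); m=np.uint8(l==1+np.argmax(st[1:,4]))*255
    cn=max(cv2.findContours(m,cv2.RETR_EXTERNAL,cv2.CHAIN_APPROX_NONE)[0],key=cv2.contourArea)
    m=cv2.drawContours(np.zeros_like(m),[cn],-1,255,-1)
    M=cv2.resize(m,None,fx=S,fy=S,interpolation=cv2.INTER_LINEAR)>127
    def cost(p):
        h=hull(proj(c,model(n,p[0],p[1],p[2]/20,z0))); d=np.zeros(M.shape,np.uint8)
        cv2.fillPoly(d,[np.int32(np.round((h+.5)*S*16-8))],1,shift=4); d=d>0
        return 1-(d&M).sum()/(d|M).sum()
    best=None
    for a in ([0] if n in('brass','steel') else np.arange(0,90,15)):
        r=minimize(cost,[x,y,np.radians(a)*20],method='Nelder-Mead',options=dict(initial_simplex=[[x,y,np.radians(a)*20],[x+6,y,np.radians(a)*20],[x,y+6,np.radians(a)*20],[x,y,np.radians(a)*20+4]],xatol=.05,fatol=1e-5))
        if best is None or r.fun<best.fun: best=r
    return best.x[0].round(1),best.x[1].round(1),round(np.degrees(best.x[2]/20)%90,1),round(best.fun,3)
E
python3 - <<'E'
from fit import *
import pickle
k=.64
C={n:pickle.load(open(f'w{n}.pkl','rb')) for n in '124'}; I={n:cv2.imread(f'pics/w{n}.png') for n in '124'}
for n,u,v in [('brass',340,153),('steel',454,234),('blue',231,227),('copper',576,172)]:
    x,y,_=back(C['1'],(u*k,v*k),18); print(n,fit(n,I['1'],C['1'],x,y))
print('copper2',fit('copper',I['2'],C['2'],455,45),'copper4',fit('copper',I['4'],C['4'],455,45))
print(back(C['1'],(453*k,88*k),14))
E
```

```text
brass (np.float64(463.0), np.float64(245.0), np.float64(9.6), np.float64(0.068))
steel (np.float64(402.9), np.float64(143.5), np.float64(5.4), np.float64(0.05))
blue (np.float64(396.1), np.float64(336.2), np.float64(61.1), np.float64(0.12))
copper (np.float64(462.4), np.float64(48.2), np.float64(54.5), np.float64(0.094))
copper2 (np.float64(461.9), np.float64(46.4), np.float64(52.7), np.float64(0.116)) copper4 (np.float64(462.0), np.float64(46.7), np.float64(53.9), np.float64(0.077))
[520.42857494 155.89049693  14.        ]
```

Emit:
drive_tool:
  targets:
    - [-1, 25, -25, 0, 8]
    - [-1, 50, -50, 0, 16]
    - [-1, 75, -75, 10, 24]
    - [-1, 105, -102, 30, 32]
    - [-1, 105, -102.3, 50, 40]
    - [-1, 105.1, -102.3, 50, 42.2]
    - [-1, 105.1, -102.3, 50, 42.2]
    - [-1, 105.1, -102.3, 50, 42.2]

```text
clock: 8.95
position: [462.7, 45.7, 152.2]
ee_rot: [0.951, -0.31, -0.0, 0.0]
contact_force: [1.2, 0.9, 0.4]
gripper_width: 85.3
grasp_force: 0.0
```

```bash
cat > look.py <<'E'
from fit import *
import sys
def look(n,x,y,z0=0):
    s=arm.read_state(); c=cam('wrist'); im=arm.get_image('wrist'); cv2.imwrite(f'pics/{n}_{s["clock"]:.1f}.png',im)
    r=fit(n,im,c,x,y,z0); Rm=R.from_quat(s['ee_rot']).as_matrix(); d=Rm.T@(np.array([r[0],r[1],0])-s['position'])
    yaw=np.degrees(np.arctan2(Rm[1,0],Rm[0,0]))
    print('fit',*r,'pos',s['position'].round(1),'yaw',yaw.round(1),'tool shift',d[:2].round(1),'TCPz',s['position'][2].round(1))
if __name__=='__main__': look(sys.argv[1],*map(float,sys.argv[2:]))
E
python3 look.py copper 462 46.7
```

```text
fit 462.0 47.3 54.2 0.056 pos [462.7  45.7 152.2] yaw -36.1 tool shift [-1.5 -0.9] TCPz 152.2
```

Emit:
drive_tool:
  targets:
    - [-1, -1.5, -0.9, 45, -0.3]
    - [-1, -1.5, -0.9, 90, -0.3]
    - [-1, -1.5, -0.9, 125, -0.3]
    - [-1, -1.5, -0.9, 143, -0.3]
    - [-1, -1.5, -0.9, 143, -0.3]
    - [1, -1.5, -0.9, 143, -0.3]
    - [1, -1.5, -0.9, 143, -0.3]
    - [1, -1.5, -0.9, 143, -0.3]
    - [1, -1.5, -0.9, 143, -0.3]
    - [1, -1.5, -0.9, 143, -0.3]
    - [1, -1.5, -0.9, 143, -0.3]

```text
clock: 10.1
position: [462.7, 48.6, 11.4]
ee_rot: [0.952, -0.307, 0.001, -0.001]
contact_force: [-0.9, -0.5, 6.1]
gripper_width: 47.4
grasp_force: 60.5
```

Emit:
drive_tool:
  targets:
    - [1, 0, 0, -30, 0]
    - [1, 0, 0, -70, 0]
    - [1, 10, 12, -100, 0]
    - [1, 35, 42, -100, 8]
    - [1, 60, 73, -100, 16]
    - [1, 85, 104, -100, 24]
    - [1, 110, 134, -100, 32]
    - [1, 130, 158, -100, 40]
    - [1, 139.8, 170.6, -100, 48.2]
    - [1, 139.8, 170.6, -100, 48.2]
    - [1, 139.8, 170.6, -100, 48.2]

```text
clock: 11.2
position: [475.0, -171.9, 109.8]
ee_rot: [0.744, -0.669, 0.0, -0.0]
contact_force: [0.3, 0.4, -2.5]
gripper_width: 47.5
grasp_force: 62.9
```

```bash
python3 - <<'E'
from h import *
import pickle
s=arm.read_state();print(s['position'],s['grasp_force'],s['gripper_width'],s['contact_force'])
c=cam('wrist'); im=arm.get_image('wrist'); cv2.imwrite('pics/w5.png',im); pickle.dump(c,open('w5.pkl','wb'))
cv2.imwrite('pics/w5b.png',cv2.resize(im,(800,600),interpolation=cv2.INTER_CUBIC))
E
```

```text
[ 475.00132335 -171.94346513  109.82203368] 62.92941927909851 47.494864283126425 [ 0.28854607  0.4355997  -2.46076443]
```

View pics/w5b.png

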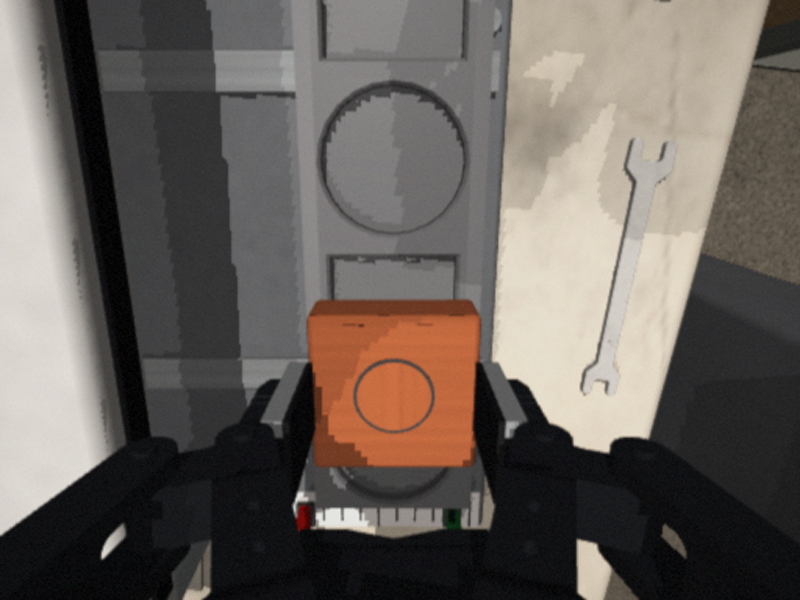

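The copper blank is held level at (394,390). Pocket s1 is below it, with its far edge at row 255 and columns 330–458, and r2 is at (393,157).

```bash
python3 - <<'E'
from fit import *
import pickle
c=pickle.load(open('w5.pkl','rb')); im=cv2.imread('pics/w5.png'); k=.64
f=lambda u,v,z=40: back(c,(u*k,v*k),z).round(1)
print('r2',f(393,157),'L',f(320,157),'R',f(466,157),'T',f(393,82),'B',f(393,233))
print('s1 far edge L,R',f(329,256),f(460,255),'mid',f(394.5,255.5)); print('s2 near edge',f(323,59),f(467,59))
for z0 in (98.5,100.5): print('held',fit('copper',im,c,475,-172,z0,win=50))
E
```

```text
r2 [ 482.  -239.9   40. ] L [ 511.1 -236.7   40. ] R [ 452.9 -243.    40. ] T [ 485.  -267.6   40. ] B [ 478.7 -209.4   40. ]
s1 far edge L,R [ 504.6 -196.8   40. ] [ 449.6 -203.1   40. ] mid [ 477.1 -199.9   40. ]
s2 near edge [ 512.4 -272.9   40. ] [ 457.8 -278.8   40. ]
held (np.float64(474.7), np.float64(-173.1), np.float64(6.1), np.float64(0.081))
held (np.float64(474.3), np.float64(-173.7), np.float64(6.5), np.float64(0.106))
```

Emit:
drive_tool:
  targets:
    - [1, -0.2, 0, 30, 0]
    - [1, -0.2, 0, 50, 0]
    - [1, -0.2, 0, 56, 0]
    - [1, -0.2, 0, 60, 0]
    - [1, -0.2, 0, 63, 0]
    - [1, -0.2, 0, 63, 0]

```text
clock: 11.85
position: [475.8, -171.5, 46.8]
ee_rot: [0.744, -0.669, 0.0, -0.0]
contact_force: [-0.4, 0.1, -1.1]
gripper_width: 47.4
grasp_force: 62.9
```

Emit:
drive_tool:
  targets:
    - [1, 0.4, 0.5, 1, 0]
    - [1, 0.4, 0.5, 2, 0]
    - [1, 0.4, 0.5, 2, 0]
    - [-1, 0.4, 0.5, 2, 0]
    - [-1, 0.4, 0.5, 2, 0]
    - [-1, 0.4, 0.5, 2, 0]
    - [-1, 0.4, 0.5, 2, 0]
    - [-1, 0.4, 0.5, -30, 0]
    - [-1, 0.4, 0.5, -80, 0]
    - [-1, 0.4, 0.5, -120, 0]
    - [-1, 0.4, 0.5, -120, 0]

```text
clock: 12.95
position: [478.8, -172.7, 172.6]
ee_rot: [0.744, -0.668, 0.006, -0.004]
contact_force: [1.1, 0.1, -0.2]
gripper_width: 85.2
grasp_force: 0.0
```

```bash
python3 look.py copper 475 -173 33; ls pics | tail -3
```

```text
fit 474.5 -173.3 6.3 0.042 pos [ 478.8 -172.7  172.6] yaw -83.9 tool shift [-0.5  6.5] TCPz 172.6
w5b.png
wrist0.png
wrist0b.png
```

```bash
python3 look.py copper 475 -173 33;python3 - <<'E'
from fit import *
c=cam('wrist'); im=arm.get_image('wrist'); cv2.imwrite('pics/w6.png',cv2.resize(im[120:300,170:350],(600,600),interpolation=cv2.INTER_CUBIC))
for z in (30,33,36,40): print(z,fit('copper',im,c,475,-173,z))
E
```

```text
fit 474.7 -173.6 6.1 0.035 pos [ 476.7 -172.2  169.5] yaw -84.0 tool shift [0.9 3.4] TCPz 169.5
30 (np.float64(474.5), np.float64(-172.9), np.float64(6.6), np.float64(0.026))
33 (np.float64(474.7), np.float64(-173.7), np.float64(7.2), np.float64(0.043))
36 (np.float64(474.7), np.float64(-174.3), np.float64(6.1), np.float64(0.065))
40 (np.float64(475.3), np.float64(-174.8), np.float64(5.9), np.float64(0.092))
```

View pics/w6.png

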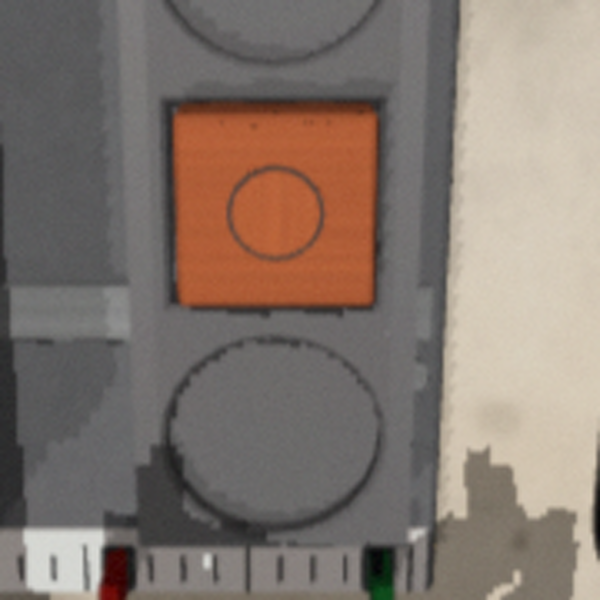

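Copper is seated in s1 with an even gap all round. Next is steel.

Emit:
drive_tool:
  targets:
    - [-1, -45, 6, 0, 0]
    - [-1, -90, 12, 0, 0]
    - [-1, -135, 18, 0, 0]
    - [-1, -180, 24, 0, 0]
    - [-1, -225, 30, 5, 0]
    - [-1, -270, 36, 10, 0]
    - [-1, -310, 39.7, 18, 0]
    - [-1, -321.6, 39.7, 20, 0]
    - [-1, -321.6, 39.7, 20, 0]
    - [-1, -321.6, 39.7, 20, 0]

```text
clock: 14.1
position: [401.1, 142.7, 145.4]
ee_rot: [0.743, -0.669, -0.0, 0.001]
contact_force: [-0.3, -0.4, 0.1]
gripper_width: 85.0
grasp_force: 0.0
```

```bash
python3 look.py steel 402.9 143.5
```

```text
fit 402.8 143.2 5.0 0.055 pos [401.1 142.7 145.4] yaw -84.0 tool shift [-0.5 -2.1] TCPz 145.4
```

Emit:
drive_tool:
  targets:
    - [-1, -0.4, -1.8, 45, 0]
    - [-1, -0.4, -1.8, 90, 0]
    - [-1, -0.4, -1.8, 120, 0]
    - [-1, -0.4, -1.8, 136, 0]
    - [-1, -0.4, -1.8, 136, 0]
    - [1, -0.4, -1.8, 136, 0]
    - [1, -0.4, -1.8, 136, 0]
    - [1, -0.4, -1.8, 136, 0]
    - [1, -0.4, -1.8, 136, 0]
    - [1, -0.4, -1.8, 136, 0]
    - [1, -0.4, -1.8, 136, 0]

```text
clock: 15.25
position: [404.1, 144.3, 12.3]
ee_rot: [0.743, -0.669, 0.0, -0.001]
contact_force: [-1.5, -3.0, 8.6]
gripper_width: 50.7
grasp_force: 60.7
```

Emit:
drive_tool:
  targets:
    - [1, 0, 0, -30, 0]
    - [1, 0, 0, -70, 0]
    - [1, 20, -3, -100, 0]
    - [1, 60, -9, -100, 0]
    - [1, 105, -16, -100, 0]
    - [1, 150, -23, -100, 0]
    - [1, 195, -30, -100, 0]
    - [1, 230, -35, -100, 0]
    - [1, 255.9, -38.5, -100, 0]
    - [1, 255.9, -38.5, -100, 0]
    - [1, 255.9, -38.5, -100, 0]

```text
clock: 16.35
position: [468.2, -106.8, 110.9]
ee_rot: [0.743, -0.67, 0.0, -0.001]
contact_force: [-0.2, -0.4, -1.1]
gripper_width: 50.4
grasp_force: 62.5
```

```bash
python3 - <<'E'
from fit import *
import pickle
s=arm.read_state();print(s['position'],s['grasp_force'],s['gripper_width'])
c=cam('wrist'); im=arm.get_image('wrist'); cv2.imwrite('pics/w7.png',im); pickle.dump(c,open('w7.pkl','wb'))
cv2.imwrite('pics/w7b.png',cv2.resize(im,(800,600),interpolation=cv2.INTER_CUBIC))
print(fit('copper',im,c,475,-173,33))
z=s['position'][2]
for z0 in (z-11,z-9): print('held',fit('steel',im,c,468,-107.5,z0,win=40))
E
```

```text
[ 468.24432919 -106.81672279  110.93753407] 62.49372482299805 50.42283530019653
(np.float64(474.5), np.float64(-173.5), np.float64(6.2), np.float64(0.038))
held (np.float64(469.9), np.float64(-119.2), np.float64(7.8), np.float64(0.265))
held (np.float64(469.3), np.float64(-119.1), np.float64(8.7), np.float64(0.251))
```

View pics/w7b.png

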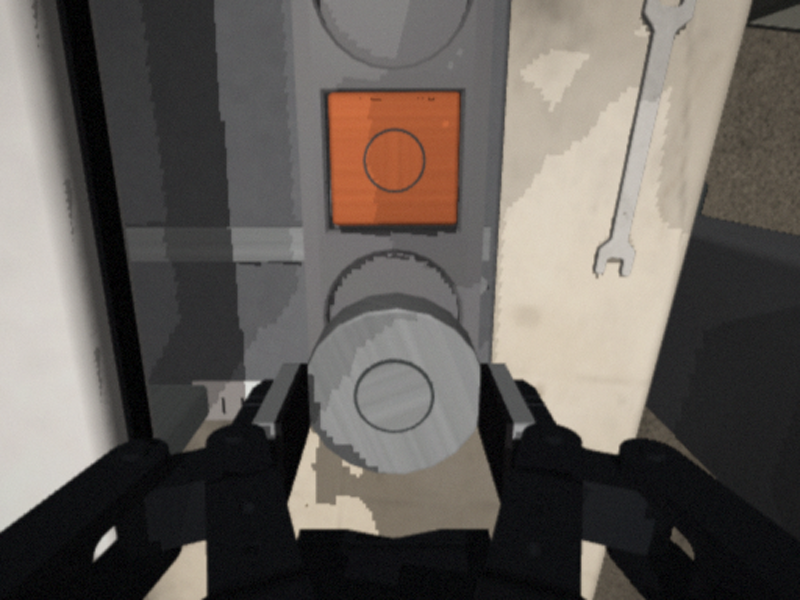

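```bash
python3 - <<'E'
from h import *
import pickle
k=.64
c=pickle.load(open('w7.pkl','rb')); f=lambda u,v,z: back(c,(u*k,v*k),z).round(1)
print('ring',f(394,396,118.5),f(394,396,120),'disc L/R edges',f(308,386,118.5),f(480,386,118.5),'front',f(394,473,118.5))
print('s1 pocket L R T B',f(322,160,40),f(465,160,40),f(393,89,40),f(393,231,40),'r1 far rim',f(394,249,40))
c=pickle.load(open('w5.pkl','rb')); f=lambda u,v,z: back(c,(u*k,v*k),z).round(1)
print('copper ring w5',f(394,396,117.5))
E
```

```text
ring [ 467.7 -109.2  118.5] [ 467.8 -110.   120. ] disc L/R edges [ 492.8 -109.8  118.5] [ 443.3 -115.   118.5] front [465.  -83.5 118.5]
s1 pocket L R T B [ 503.5 -170.6   40. ] [ 446.  -176.6   40. ] [ 477.7 -200.1   40. ] [ 472.  -144.9   40. ] r1 far rim [ 470.7 -137.4   40. ]
copper ring w5 [ 474.5 -174.4  117.5]
```

Emit:
drive_tool:
  targets:
    - [1, -0.8, 0, 30, 0]
    - [1, -0.8, 0, 50, 0]
    - [1, -0.8, 0, 57, 0]
    - [1, -0.8, 0, 61, 0]
    - [1, -0.8, 0, 64, 0]
    - [1, -0.8, 0, 66, 0]
    - [1, -0.8, 0, 66, 0]
    - [1, -0.8, 0, 66, 0]

```text
clock: 17.2
position: [469.1, -105.2, 45.4]
ee_rot: [0.743, -0.669, 0.001, -0.001]
contact_force: [-1.5, 2.3, 5.3]
gripper_width: 50.7
grasp_force: 63.6
```

Emit:
drive_tool:
  targets:
    - [-1, 0, 0, 0, 0]
    - [-1, 0, 0, 0, 0]
    - [-1, 0, 0, 0, 0]
    - [-1, 0, 0, 0, 0]
    - [-1, 0, 0, -30, 0]
    - [-1, 0, 0, -75, 0]
    - [-1, 0, 0, -110, 0]
    - [-1, 0, 0, -110, 0]
    - [-1, 0, 0, -110, 0]

```text
clock: 18.1
position: [468.6, -105.4, 154.9]
ee_rot: [0.743, -0.669, 0.001, -0.001]
contact_force: [0.7, 0.6, -0.7]
gripper_width: 85.3
grasp_force: 0.0
```

```bash
python3 - <<'E'
from fit import *
s=arm.read_state();print(s['position'])
c=cam('wrist'); im=arm.get_image('wrist'); cv2.imwrite('pics/w8.png',im)
cv2.imwrite('pics/w8b.png',cv2.resize(im[60:300,150:390],(600,600),interpolation=cv2.INTER_CUBIC))
for z in (33,40): print(z,fit('copper',im,c,475,-173,z))
E
```

```text
[ 468.55292526 -105.44068838  154.9435328 ]
33 (np.float64(474.7), np.float64(-173.6), np.float64(6.3), np.float64(0.031))
40 (np.float64(474.2), np.float64(-173.0), np.float64(6.7), np.float64(0.081))
```

View pics/w8b.png

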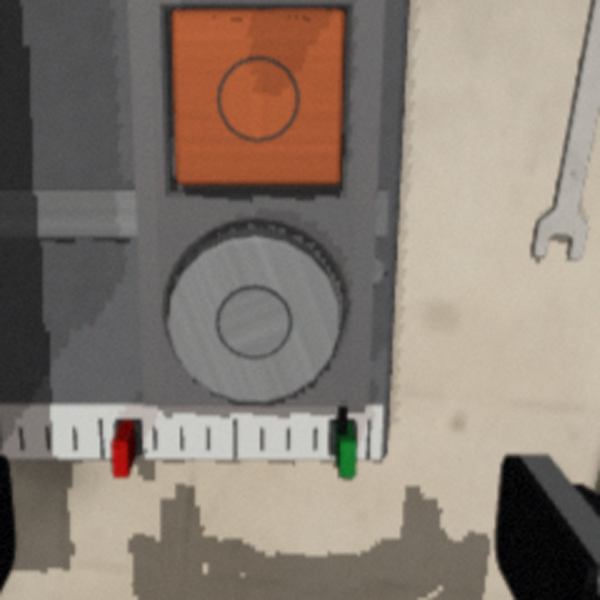

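```bash
python3 - <<'E'
from fit import *
im=cv2.imread('pics/w8.png'); c=cam('wrist')
for z in (51,58): print(z,back(c,(251.6,188.8),z).round(1),back(c,(150+258/2.5,60+99/2.5),51).round(1))
# steel mask at threshold: compare with hull for z0 33/40
for z in (33,36,40): print(z,fit('steel',im,c,468,-107,z,win=30))
E
```

```text
51 [ 467.4 -106.7   51. ] [ 473.4 -173.7   51. ]
58 [ 467.6 -108.7   58. ] [ 473.4 -173.7   51. ]
33 (np.float64(468.1), np.float64(-106.4), np.float64(1.4), np.float64(0.064))
36 (np.float64(468.3), np.float64(-106.8), np.float64(5.0), np.float64(0.052))
40 (np.float64(468.3), np.float64(-106.9), np.float64(4.2), np.float64(0.06))
```

Emit:
drive_tool:
  targets:
    - [-1, -45, 10, 0, 0]
    - [-1, -90, 15, 0, 0]
    - [-1, -135, 15, 0, 0]
    - [-1, -180, 5, 0, 0]
    - [-1, -225, -5, 0, 0]
    - [-1, -270, -15, 0, 0]
    - [-1, -315, -25, 5, 0]
    - [-1, -345, -31, 5, 0]
    - [-1, -349, -31, 5, 0]
    - [-1, -349, -31, 5, 0]
    - [-1, -349, -31, 5, 0]

```text
clock: 19.25
position: [461.8, 243.5, 148.2]
ee_rot: [0.743, -0.669, -0.0, 0.001]
contact_force: [-0.8, -0.5, -0.5]
gripper_width: 85.3
grasp_force: 0.0
```

```bash
python3 look.py brass 463 245
```

```text
fit 463.1 245.5 85.4 0.067 pos [461.8 243.5 148.2] yaw -84.0 tool shift [-2.1 -1.8] TCPz 148.2
```

Emit:
drive_tool:
  targets:
    - [-1, -1, -1.6, 45, 0]
    - [-1, -1, -1.6, 90, 0]
    - [-1, -1, -1.6, 120, 0]
    - [-1, -1, -1.6, 138, 0]
    - [-1, -1, -1.6, 139, 0]
    - [1, -1, -1.6, 139, 0]
    - [1, -1, -1.6, 139, 0]
    - [1, -1, -1.6, 139, 0]
    - [1, -1, -1.6, 139, 0]
    - [1, -1, -1.6, 139, 0]
    - [1, -1, -1.6, 139, 0]

```text
clock: 20.4
position: [464.8, 246.2, 12.7]
ee_rot: [0.743, -0.669, 0.0, -0.001]
contact_force: [-2.2, -1.5, 6.6]
gripper_width: 50.3
grasp_force: 61.0
```

Emit:
drive_tool:
  targets:
    - [1, 0, 0, -35, 0]
    - [1, 10, 0, -80, 0]
    - [1, 55, 20, -110, 0]
    - [1, 100, 30, -110, 0]
    - [1, 145, 32, -110, 0]
    - [1, 190, 32, -110, 0]
    - [1, 235, 32, -110, 0]
    - [1, 280, 32, -110, 0]
    - [1, 325, 32, -110, 0]
    - [1, 370, 32, -110, 0]
    - [1, 415, 32, -110, 0]
    - [1, 455, 32, -105, 0]

```text
clock: 21.6
position: [480.6, -212.1, 117.1]
ee_rot: [0.743, -0.669, 0.002, -0.001]
contact_force: [0.3, 0.5, -1.2]
gripper_width: 50.2
grasp_force: 62.6
```

Emit:
drive_tool:
  targets:
    - [1, 20, 0, 4, 0]
    - [1, 28, 0, 5, 0]
    - [1, 28, 0, 5, 0]
    - [1, 28, 0, 5, 0]

```text
clock: 22.0
position: [482.8, -237.1, 110.8]
ee_rot: [0.743, -0.669, 0.0, -0.0]
contact_force: [0.4, 0.3, -1.1]
gripper_width: 50.2
grasp_force: 62.6
```

```bash
python3 - <<'E'
from fit import *
s=arm.read_state();print(s['position'],s['grasp_force'],s['gripper_width'])
c=cam('wrist'); im=arm.get_image('wrist'); cv2.imwrite('pics/w9.png',im)
cv2.imwrite('pics/w9b.png',cv2.resize(im,(800,600),interpolation=cv2.INTER_CUBIC))
z=s['position'][2]-11
print('held',fit('brass',im,c,482,-239,z,win=50))
q=[proj(c,[[482+29.5*np.cos(t),-239+29.5*np.sin(t),40]])[0]/.64 for t in np.radians(np.arange(0,360,30)-84)]; print(np.round(q).tolist())
E
```

```text
[ 482.84857923 -237.07239136  110.84040955] 62.57770299911499 50.166007724259636
held (np.float64(482.3), np.float64(-238.6), np.float64(1.7), np.float64(0.095))
[[395.0, 247.0], [360.0, 257.0], [336.0, 281.0], [328.0, 314.0], [337.0, 345.0], [362.0, 367.0], [394.0, 375.0], [427.0, 367.0], [452.0, 345.0], [462.0, 314.0], [454.0, 281.0], [430.0, 257.0]]
```

View pics/w9b.png

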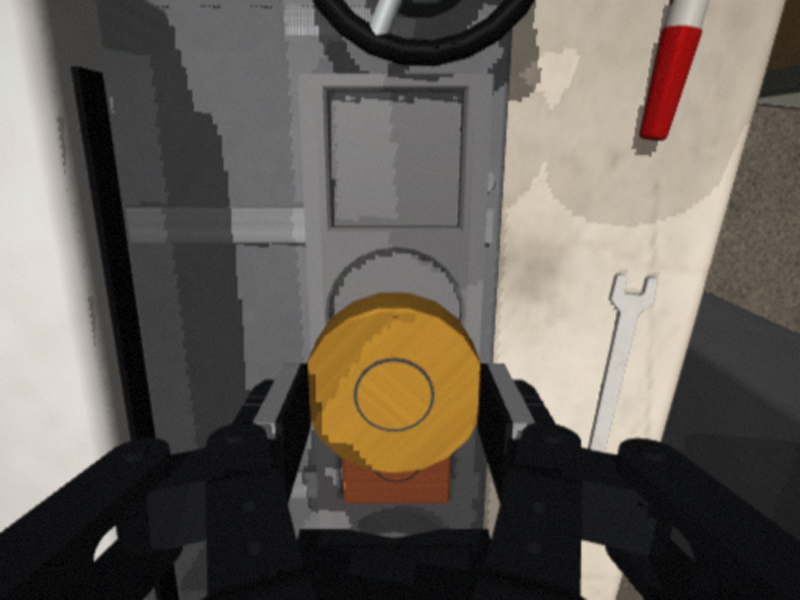

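The brass blank is held over r2; the pocket rim shows at row 248, where it was predicted. S2 is at (395,157), and the red and white pen is at (670,80).

Emit:
drive_tool:
  targets:
    - [1, 0, 0.4, 30, 0]
    - [1, 0, 0.4, 50, 0]
    - [1, 0, 0.4, 57, 0]
    - [1, 0, 0.4, 61, 0]
    - [1, 0, 0.4, 64, 0]
    - [1, 0, 0.4, 65.5, 0]
    - [1, 0, 0.4, 65.5, 0]
    - [1, 0, 0.4, 65.5, 0]

```text
clock: 22.85
position: [483.3, -237.7, 45.8]
ee_rot: [0.743, -0.669, 0.001, -0.001]
contact_force: [-0.6, 2.7, 3.2]
gripper_width: 50.3
grasp_force: 63.4
```

Emit:
drive_tool:
  targets:
    - [-1, 0, 0, 0, 0]
    - [-1, 0, 0, 0, 0]
    - [-1, 0, 0, 0, 0]
    - [-1, 0, 0, 0, 0]
    - [-1, 0, 0, -30, 0]
    - [-1, 0, 0, -75, 0]
    - [-1, 0, 0, -110, 0]
    - [-1, 0, 0, -110, 0]
    - [-1, 0, 0, -110, 0]

```text
clock: 23.75
position: [482.8, -237.7, 155.5]
ee_rot: [0.743, -0.669, 0.001, -0.001]
contact_force: [-0.5, 0.8, -0.7]
gripper_width: 85.3
grasp_force: 0.0
```

```bash
python3 - <<'E'
from fit import *
s=arm.read_state();print(s['position'])
c=cam('wrist'); im=arm.get_image('wrist'); cv2.imwrite('pics/w10.png',im)
for z in (33,36,40): print(z,fit('brass',im,c,482,-239,z),fit('copper',im,c,475,-173,z))
# coarse blue check from top camera
c=cam('top'); im=arm.get_image('top')
for n,x,y,z in(('blue',396,336,0),('brass',482,-239,33),('copper',475,-173,33)):
    try: print(n,fit(n,im,c,x,y,z,win=60))
    except Exception as e: print(n,e)
E
```

```text
[ 482.7529288  -237.73883389  155.54934678]
33 (np.float64(483.0), np.float64(-239.2), np.float64(4.7), np.float64(0.046)) (np.float64(474.4), np.float64(-172.2), np.float64(5.9), np.float64(0.08))
36 (np.float64(482.8), np.float64(-239.3), np.float64(5.9), np.float64(0.067)) (np.float64(474.9), np.float64(-174.0), np.float64(5.9), np.float64(0.101))
40 (np.float64(482.5), np.float64(-240.3), np.float64(89.0), np.float64(0.096)) (np.float64(474.5), np.float64(-175.3), np.float64(7.0), np.float64(0.128))
blue (np.float64(393.4), np.float64(340.3), np.float64(78.3), np.float64(0.268))
brass (np.float64(480.6), np.float64(-236.9), np.float64(88.7), np.float64(0.277))
copper (np.float64(470.5), np.float64(-178.3), np.float64(26.8), np.float64(0.794))
```

Emit:
drive_tool:
  targets:
    - [-1, -48, 2, 0, 0]
    - [-1, -96, 4, 0, 0]
    - [-1, -144, 6, 0, 0]
    - [-1, -192, 8, 0, 0]
    - [-1, -240, 10, 0, 0]
    - [-1, -288, 12, 0, 0]
    - [-1, -336, 14, 0, 0]
    - [-1, -384, 16, 0, 8]
    - [-1, -432, 18, 0, 16]
    - [-1, -480, 20, 0, 24]
    - [-1, -528, 24, 0, 32]
    - [-1, -570, 26.4, 0, 34.9]

```text
clock: 25.05
position: [395.8, 323.4, 153.3]
ee_rot: [-0.507, 0.862, -0.001, -0.002]
contact_force: [0.1, 0.5, -0.0]
gripper_width: 85.8
grasp_force: 0.0
```

Emit:
drive_tool:
  targets:
    - [-1, -7, 6, 0, 0]
    - [-1, -7, 6, 0, 0]
    - [-1, -7, 6, 0, 0]
    - [-1, -7, 6, 0, 0]

```text
clock: 25.45
position: [395.2, 329.9, 154.3]
ee_rot: [-0.508, 0.861, -0.0, -0.001]
contact_force: [-0.5, -1.2, -0.1]
gripper_width: 85.2
grasp_force: 0.0
```

```bash
python3 look.py blue 396 336
```

```text
fit 396.3 336.7 62.8 0.088 pos [395.2 329.9 154.3] yaw -119.0 tool shift [-6.8  2.3] TCPz 154.3
```

Emit:
drive_tool:
  targets:
    - [-1, -6.5, 2.3, 45, -1.5]
    - [-1, -6.5, 2.3, 90, -1.5]
    - [-1, -6.5, 2.3, 125, -1.5]
    - [-1, -6.5, 2.3, 144, -1.5]
    - [-1, -6.5, 2.3, 145, -1.5]
    - [1, -6.5, 2.3, 145, -1.5]
    - [1, -6.5, 2.3, 145, -1.5]
    - [1, -6.5, 2.3, 145, -1.5]
    - [1, -6.5, 2.3, 145, -1.5]
    - [1, -6.5, 2.3, 145, -1.5]
    - [1, -6.5, 2.3, 145, -1.5]

```text
clock: 26.6
position: [397.2, 339.2, 12.0]
ee_rot: [-0.52, 0.854, 0.001, 0.002]
contact_force: [-0.4, -1.5, 5.2]
gripper_width: 47.8
grasp_force: 60.7
```

Emit:
drive_tool:
  targets:
    - [1, 0, 0, -35, 0]
    - [1, 10, -7, -80, 0]
    - [1, 47, -34, -110, 0]
    - [1, 84, -61, -110, 0]
    - [1, 122, -88, -110, 0]
    - [1, 159, -114, -110, 0]
    - [1, 197, -141, -110, 0]
    - [1, 234, -168, -110, -8]
    - [1, 272, -195, -110, -16]
    - [1, 309, -222, -110, -24]
    - [1, 347, -249, -110, -33.4]
    - [1, 384, -275, -110, -33.4]

```text
clock: 27.8
position: [462.4, -115.6, 121.1]
ee_rot: [0.745, -0.667, 0.001, -0.001]
contact_force: [1.7, 0.1, -1.5]
gripper_width: 47.2
grasp_force: 62.4
```

```bash
python3 - <<'E'
from h import *
s=arm.read_state();Rm=R.from_quat(s['ee_rot']).as_matrix();print(s['position'],s['gripper_width'],np.degrees(np.arctan2(Rm[1,0],Rm[0,0])))
# commanded est, yaw -84
p=np.array([396.3,336.7])+384*np.array([-.460,-.888])-275*np.array([-.888,.460]); print(p)
d=np.array([488.7,-302])-p; y=np.radians(-84); print(d@[np.cos(y),np.sin(y)],d@[np.sin(y),-np.cos(y)])
E
```

```text
[ 462.35992166 -115.63995192  121.08127795] 47.15148961034565 -83.66630288228035
[ 463.86  -130.792]
172.86659168977982 -6.807814741819473
```

Emit:
drive_tool:
  targets:
    - [1, 45, -2, 0, 0.3]
    - [1, 90, -4, 0, 0.3]
    - [1, 135, -6, 2, 0.3]
    - [1, 165, -6.8, 6, 0.3]
    - [1, 172.9, -6.8, 8, 0.3]
    - [1, 172.9, -6.8, 8, 0.3]
    - [1, 172.9, -6.8, 8, 0.3]

```text
clock: 28.5
position: [486.7, -284.8, 112.2]
ee_rot: [0.742, -0.671, -0.0, -0.0]
contact_force: [-0.5, -0.1, -1.5]
gripper_width: 46.9
grasp_force: 62.4
```

```bash
python3 - <<'E'
from fit import *
s=arm.read_state();print(s['position'],s['grasp_force'],s['gripper_width'])
c=cam('wrist'); im=arm.get_image('wrist'); cv2.imwrite('pics/w11.png',im)
cv2.imwrite('pics/w11b.png',cv2.resize(im,(800,600),interpolation=cv2.INTER_CUBIC))
z=s['position'][2]-11
print('held',fit('blue',im,c,488.5,-303.5,z,win=50))
y=np.radians(6); X=np.array([np.cos(y),np.sin(y)]);Y=np.array([-np.sin(y),np.cos(y)])
print([(proj(c,[[*(np.array([488.2,-303.6])+27*a*X+27*b*Y),40]])[0]/.64).round().tolist() for a in(1,-1) for b in(1,-1)])
E
```

```text
[ 486.65759832 -284.77760401  112.18430387] 62.37940549850464 46.9463754421666
held (np.float64(486.3), np.float64(-287.6), np.float64(6.2), np.float64(0.093))
[[333.0, 334.0], [328.0, 213.0], [454.0, 334.0], [457.0, 212.0]]
```

View pics/w11b.png

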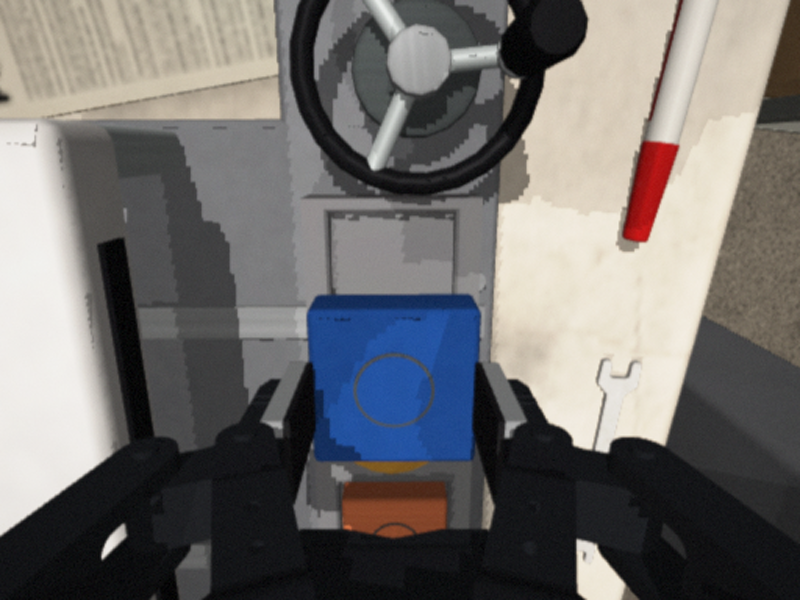

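Blue is held at (394,390), and s2 lies beyond it with its far edge at row 211. I move 16.5 mm further and lower it.

Emit:
drive_tool:
  targets:
    - [1, 10, -0.3, 0, 0]
    - [1, 16.5, -0.3, 20, 0]
    - [1, 16.5, -0.3, 45, 0]
    - [1, 16.5, -0.3, 57, 0]
    - [1, 16.5, -0.3, 61, 0]
    - [1, 16.5, -0.3, 64, 0]
    - [1, 16.5, -0.3, 66, 0]
    - [1, 16.5, -0.3, 66, 0]
    - [1, 16.5, -0.3, 66, 0]

```text
clock: 29.45
position: [489.4, -302.1, 46.5]
ee_rot: [0.742, -0.671, 0.001, -0.0]
contact_force: [-0.4, 0.0, -0.5]
gripper_width: 47.3
grasp_force: 62.4
```

Emit:
drive_tool:
  targets:
    - [1, -0.6, 0.3, 1, 0]
    - [1, -0.6, 0.3, 1.5, 0]
    - [1, -0.6, 0.3, 1.5, 0]
    - [-1, -0.6, 0.3, 1.5, 0]
    - [-1, -0.6, 0.3, 1.5, 0]
    - [-1, -0.6, 0.3, 1.5, 0]
    - [-1, -0.6, 0.3, 1.5, 0]
    - [-1, -0.6, 0.3, -30, 0]
    - [-1, -0.6, 0.3, -75, 0]
    - [-1, -0.6, 0.3, -110, 0]
    - [-1, -0.6, 0.3, -110, 0]
    - [-1, -0.6, 0.3, -110, 0]

```text
clock: 30.65
position: [488.8, -301.3, 156.6]
ee_rot: [0.741, -0.671, 0.001, -0.001]
contact_force: [-0.7, 1.4, -0.0]
gripper_width: 85.7
grasp_force: 0.0
```

```bash
python3 - <<'E'
from fit import *
s=arm.read_state();print(s['position'])
c=cam('wrist'); im=arm.get_image('wrist'); cv2.imwrite('pics/w12.png',im)
for z in (30,33,36,40): print(z,fit('blue',im,c,488.3,-304,z))
E
```

```text
[ 488.8338582  -301.33268196  156.59200989]
30 (np.float64(488.7), np.float64(-304.0), np.float64(6.7), np.float64(0.021))
33 (np.float64(488.8), np.float64(-304.5), np.float64(6.6), np.float64(0.038))
36 (np.float64(488.7), np.float64(-305.4), np.float64(5.9), np.float64(0.062))
40 (np.float64(488.8), np.float64(-306.2), np.float64(5.3), np.float64(0.09))
```

```bash
python3 - <<'E'
from fit import *
import fit as F
im=cv2.imread('pics/w8.png')
p=arm.camera_params('wrist'); K=cam('wrist')[0]
T=np.eye(4);q=np.array([.743,-.669,.001,-.001]);T[:3,:3]=R.from_quat(q/np.linalg.norm(q)).as_matrix();T[:3,3]=[468.55,-105.44,154.94]
M=np.linalg.inv(T@np.array(p['tool_from_camera'])); c=(K,M[:3,:3],M[:3,3])
g=cv2.cvtColor(im,cv2.COLOR_BGR2GRAY); r=189
print('row',g[r,205:300:3]); print('col',g[140:235:3,252])
for lo in (110,120,130):
    F.HS['steel']=((0,0,lo),(180,40,215))
    for z in (30,33,36,40): print(lo,z,fit('steel',im,c,468,-107,z,win=31))
E
```

```text
row [ 96 100  99  99 111 128 133 129 133 129 129 123 126 124 123 126 127 129
 132 132 101 127 129 130 132 127 124  66  89 101 102  96]
col [ 99 100  86  49  69 141 134 131 130 130 132 118 118 127 126 124 126 129
 131 123 123  97 132 134 133 134 129  70 122 200 203 201]
110 30 (np.float64(468.8), np.float64(-104.4), np.float64(0.8), np.float64(0.094))
110 33 (np.float64(468.9), np.float64(-104.6), np.float64(0.9), np.float64(0.114))
110 36 (np.float64(468.9), np.float64(-104.5), np.float64(89.7), np.float64(0.134))
110 40 (np.float64(468.6), np.float64(-105.8), np.float64(73.6), np.float64(0.161))
120 30 (np.float64(468.7), np.float64(-104.0), np.float64(89.3), np.float64(0.109))
120 33 (np.float64(468.7), np.float64(-103.5), np.float64(84.1), np.float64(0.128))
120 36 (np.float64(468.6), np.float64(-103.6), np.float64(88.8), np.float64(0.148))
120 40 (np.float64(468.9), np.float64(-104.4), np.float64(89.6), np.float64(0.174))
130 30 (np.float64(471.9), np.float64(-100.2), np.float64(5.5), np.float64(0.762))
130 33 (np.float64(475.1), np.float64(-99.9), np.float64(87.0), np.float64(0.767))
130 36 (np.float64(472.6), np.float64(-100.9), np.float64(0.1), np.float64(0.773))
130 40 (np.float64(474.7), np.float64(-101.2), np.float64(85.7), np.float64(0.779))
```

```bash
python3 - <<'E'
import cv2,numpy as np
for n in ('w8','w10'):
    g=cv2.GaussianBlur(cv2.cvtColor(cv2.imread(f'pics/{n}.png'),cv2.COLOR_BGR2GRAY),(3,3),0)
    for a,b,p in ((10,20,25),(28,40,25)):
        c=cv2.HoughCircles(g[120:260,180:330],cv2.HOUGH_GRADIENT_ALT,1,5,param1=120,param2=.5,minRadius=a,maxRadius=b)
        print(n,None if c is None else (c[0][:4]+[180,120,0]).round(1).tolist())
E
```

```text
w8 [[251.0, 188.0, 14.5], [204.0, 238.0, 14.7], [195.0, 235.0, 14.5]]
w8 [[251.0, 185.0, 35.5], [236.0, 196.0, 32.6]]
w10 [[252.0, 188.0, 14.5], [233.0, 239.0, 14.5], [194.0, 138.0, 11.5]]
w10 [[252.0, 184.0, 35.1]]
```

Ring radius and row are the same for steel and brass in matching views, so both discs sit at the same height and are seated. Now I crank in.

Emit:
drive_tool:
  targets:
    - [-1, 40, 20, 0, 0]
    - [-1, 80, 42, 0, 0]
    - [-1, 87.6, 46.2, 15, 0]
    - [-1, 87.6, 46.2, 50, 0]
    - [-1, 87.6, 46.2, 80, 0]
    - [-1, 87.6, 46.2, 94, 0]
    - [-1, 87.6, 46.2, 94, 0]
    - [1, 87.6, 46.2, 94, 0]
    - [1, 87.6, 46.2, 94, 0]
    - [1, 87.6, 46.2, 94, 0]
    - [1, 87.6, 46.2, 94, 0]
    - [1, 87.6, 46.2, 94, 0]

```text
clock: 31.9
position: [450.7, -393.3, 62.9]
ee_rot: [0.742, -0.671, -0.0, 0.001]
contact_force: [-2.6, 0.4, 3.6]
gripper_width: 18.0
grasp_force: 58.4
```

Emit:
drive_tool:
  targets:
    - [1, 0, 0, 0, 0]
    - [1, 0, 0, 0, 0]

```text
clock: 32.1
position: [450.7, -393.3, 62.9]
ee_rot: [0.742, -0.671, -0.0, 0.0]
contact_force: [-3.0, 0.4, 6.2]
gripper_width: 18.4
grasp_force: 58.5
```

```bash
python3 - <<'E'
from circ import *; from bench import arm
s=arm.read_state();p=s['position'];q=s['ee_rot'];yaw=2*np.arctan2(q[1],q[0]);print(p,s['contact_force'],np.degrees(yaw),ang(p[:2],(489,-386.4),yaw))
a=ang(p[:2],(489,-386.4),yaw)[0]
rows(p[:2],(489,-386.4),yaw,a,28,12)
E
```

```text
[ 450.69906501 -393.34121887   62.89585274] [-3.03756988  0.42441414  6.2152629 ] -84.26854850432892 (np.float64(85.4593166141936), np.float64(38.92482678811087))
[1,-18.2,-3.9,0,0],[1,-32.8,-15.1,0,0],[1,-40.4,-31.9,0,0],[1,-39.3,-50.2,0,0],[1,-29.7,-65.9,0,0],[1,-13.9,-75.2,0,0],[1,4.5,-76.0,0,0],[1,21.1,-68.1,0,0],[1,32.0,-53.4,0,0],[1,34.7,-35.2,0,0],[1,28.6,-17.9,0,0],[1,15.1,-5.4,0,0],
```

Emit:
drive_tool:
  targets:
    - [1, -18.2, -3.9, 0, 0]
    - [1, -32.8, -15.1, 0, 0]
    - [1, -40.4, -31.9, 0, 0]
    - [1, -39.3, -50.2, 0, 0]
    - [1, -29.7, -65.9, 0, 0]
    - [1, -13.9, -75.2, 0, 0]
    - [1, 4.5, -76.0, 0, 0]
    - [1, 21.1, -68.1, 0, 0]
    - [1, 32.0, -53.4, 0, 0]
    - [1, 34.7, -35.2, 0, 0]
    - [1, 28.6, -17.9, 0, 0]
    - [1, 15.1, -5.4, 0, 0]

```text
clock: 33.3
position: [459.1, -410.5, 63.0]
ee_rot: [0.742, -0.671, 0.003, 0.0]
contact_force: [3.3, -3.3, 1.0]
gripper_width: 18.6
grasp_force: 59.6
```

```bash
cat > nx.py <<'E'
from circ import *; from bench import arm
import sys
# args: cmd world x y, da, n
s=arm.read_state();p=s['position'];yaw=np.radians(-84.27);hub=(489,-386.4)
print(p,s['contact_force'],ang(p[:2],hub,yaw))
cmd=np.array([float(sys.argv[1]),float(sys.argv[2])])
t=np.array([float(sys.argv[3]),float(sys.argv[4])])
X=np.array([np.cos(yaw),np.sin(yaw)]);Y=np.array([np.sin(yaw),-np.cos(yaw)])
cmd=cmd+t[0]*X+t[1]*Y; a=ang(cmd,hub,yaw)[0]; print('cmd',cmd,a)
rows(cmd,hub,yaw,a,float(sys.argv[5]),int(sys.argv[6]))
E
python3 nx.py 450.7 -393.34 15.1 -5.4 28 12
```

```text
[ 459.05806568 -410.50957991   62.98130874] [ 3.30832827 -3.26843321  1.01409115] (np.float64(56.888594257194846), np.float64(38.44205085883035))
cmd [ 457.58061379 -407.82541176] 61.43926039296608
[1,-17.8,4.6,0,0],[1,-35.7,0.3,0,0],[1,-49.5,-11.8,0,0],[1,-55.9,-29.1,0,0],[1,-53.6,-47.3,0,0],[1,-42.9,-62.3,0,0],[1,-26.4,-70.5,0,0],[1,-8.1,-70.0,0,0],[1,7.9,-61.0,0,0],[1,17.8,-45.5,0,0],[1,19.3,-27.2,0,0],[1,12.0,-10.3,0,0],
```

Emit:
drive_tool:
  targets:
    - [1, -17.8, 4.6, 0, 0]
    - [1, -35.7, 0.3, 0, 0]
    - [1, -49.5, -11.8, 0, 0]
    - [1, -55.9, -29.1, 0, 0]
    - [1, -53.6, -47.3, 0, 0]
    - [1, -42.9, -62.3, 0, 0]
    - [1, -26.4, -70.5, 0, 0]
    - [1, -8.1, -70.0, 0, 0]
    - [1, 7.9, -61.0, 0, 0]
    - [1, 17.8, -45.5, 0, 0]
    - [1, 19.3, -27.2, 0, 0]
    - [1, 12.0, -10.3, 0, 0]

```text
clock: 34.5
position: [472.0, -420.4, 63.0]
ee_rot: [0.742, -0.671, 0.004, -0.001]
contact_force: [5.3, 0.5, 0.6]
gripper_width: 18.3
grasp_force: 59.7
```

```bash
python3 nx.py 457.58 -407.83 12 -10.3 28 12
```

```text
[ 471.9817684  -420.36738494   62.95441944] [5.25322437 0.51563805 0.63488851] (np.float64(32.341640375905655), np.float64(37.99214979997048))
cmd [ 469.02662428 -418.74168147] 37.42839199774074
[1,-14.4,11.5,0,0],[1,-32.5,14.8,0,0],[1,-50.0,9.3,0,0],[1,-62.9,-3.8,0,0],[1,-68.1,-21.4,0,0],[1,-64.5,-39.4,0,0],[1,-52.8,-53.6,0,0],[1,-35.8,-60.7,0,0],[1,-17.5,-58.9,0,0],[1,-2.2,-48.8,0,0],[1,6.6,-32.7,0,0],[1,6.8,-14.3,0,0],
```

Emit:
drive_tool:
  targets:
    - [1, -14.4, 11.5, 0, 0]
    - [1, -32.5, 14.8, 0, 0]
    - [1, -50.0, 9.3, 0, 0]
    - [1, -62.9, -3.8, 0, 0]
    - [1, -68.1, -21.4, 0, 0]
    - [1, -64.5, -39.4, 0, 0]
    - [1, -52.8, -53.6, 0, 0]
    - [1, -35.8, -60.7, 0, 0]
    - [1, -17.5, -58.9, 0, 0]
    - [1, -2.2, -48.8, 0, 0]
    - [1, 6.6, -32.7, 0, 0]
    - [1, 6.8, -14.3, 0, 0]

```text
clock: 35.7
position: [486.3, -424.0, 62.9]
ee_rot: [0.741, -0.671, 0.002, -0.001]
contact_force: [4.3, 8.8, 5.4]
gripper_width: 18.4
grasp_force: 60.5
```

```bash
python3 nx.py 469.03 -418.74 6.8 -14.3 26 4
```

```text
[ 486.3266862  -423.96500984   62.90478234] [4.33751569 8.75348796 5.3618873 ] (np.float64(9.800591435202431), np.float64(37.660012887082246))
cmd [ 483.93746612 -424.07830066] 13.382547373902238
[1,-7.6,15.3,0,0],[1,-21.2,25.7,0,0],[1,-37.9,29.2,0,0],[1,-54.5,24.9,0,0],
```

Emit:
drive_tool:
  targets:
    - [1, -7.6, 15.3, 0, 0]
    - [1, -21.2, 25.7, 0, 0]
    - [1, -37.9, 29.2, 0, 0]
    - [1, -54.5, 24.9, 0, 0]
    - [1, -54.5, 24.9, 0, 0]
    - [1, -54.5, 24.9, 0, 0]

```text
clock: 36.3
position: [452.9, -371.1, 62.9]
ee_rot: [0.742, -0.671, -0.002, 0.0]
contact_force: [-5.0, 3.9, 10.6]
gripper_width: 18.4
grasp_force: 60.9
```

```bash
python3 nx.py 483.94 -424.08 -54.5 24.9 5 1
```

```text
[ 452.88783458 -371.09851911   62.8601571 ] [-4.96162429  3.90015871 10.62227803] (np.float64(118.69339088620674), np.float64(39.22019643993837))
cmd [ 453.72309394 -372.33834765] 117.46261509362552
[1,-2.9,-1.6,0,0],
```

Emit:
drive_tool:
  targets:
    - [-1, 0, 0, 0, 0]
    - [-1, 0, 0, 0, 0]
    - [-1, 0, 0, 0, 0]
    - [-1, 0, 0, 0, 0]
    - [-1, 0, 0, -45, 0]
    - [-1, 0, 0, -90, 0]
    - [-1, -30, 0, -130, -8]
    - [-1, -70, 0, -138, -16]
    - [-1, -110, -3, -138, -24]
    - [-1, -150, -6, -138, -32]
    - [-1, -190, -9, -138, -40]
    - [-1, -230, -12, -138, -48]

```text
clock: 37.5
position: [443.3, -140.7, 200.0]
ee_rot: [0.951, -0.309, 0.0, -0.0]
contact_force: [1.2, 0.2, -0.1]
gripper_width: 85.0
grasp_force: 0.0
```

```bash
python3 - <<'E'
from h import *
s=arm.read_state();Rm=R.from_quat(s['ee_rot']).as_matrix();p=s['position']
print(p,np.degrees(np.arctan2(Rm[1,0],Rm[0,0])), Rm.T@(np.array([440,-66,200])-p))
E
```

```text
[ 443.29822362 -140.66898943  199.95028013] -35.961824491656124 [-4.65186413e+01 -5.85008779e+01 -4.50996744e-02]
```

Emit:
drive_tool:
  targets:
    - [-1, -18, -18, 0, -8.5]
    - [-1, -38, -48, 0, -17]
    - [-1, -46, -58, 0, -25.5]
    - [-1, -46, -58, 0, -34]
    - [-1, -46, -58, 0, -42.1]
    - [-1, -46, -58, 0, -42.1]
    - [-1, -46, -58, 0, -42.1]
    - [-1, -46, -58, 0, -42.1]

```text
clock: 38.3
position: [440.6, -68.3, 199.8]
ee_rot: [0.999, 0.05, -0.0, -0.0]
contact_force: [0.1, -0.1, -0.6]
gripper_width: 85.7
grasp_force: 0.0
```

```bash
python3 - <<'E'
from h import *
import pickle
s=arm.read_state();print(s['position'])
c=cam('wrist'); im=arm.get_image('wrist'); cv2.imwrite('pics/w14.png',im); pickle.dump(c,open('w14.pkl','wb'))
y=np.radians(6.1);X=np.array([np.cos(y),np.sin(y)])
print(proj(c,[[510,-50,37],[431,-57,37],[510,-62,37]]))
g=im.astype(int); u,v=proj(c,[[510,-50,37]])[0].round().astype(int)
rd=(g[:,:,2]-g[:,:,1])[v-20:v+20,u-25:u+25]>60
ys,xs=np.nonzero(rd); print('red box',u-25+xs.min(),u-25+xs.max(),v-20+ys.min(),v-20+ys.max())
print('rd prof rows from',v-12,(g[v-12:v+13,u-4:u+5,2]-g[v-12:v+13,u-4:u+5,1]).mean(1).round().astype(int).tolist())
for du in range(6,24,2): print(du,g[v-14:v+14,u+du].sum(1).tolist())
E
```

```text
[440.64687974 -68.28496378 199.77611132]
[[237.6005223   94.0652577 ]
 [237.56208101 179.71782754]
 [250.90534385  95.46378454]]
red box 228 243 91 97
rd prof rows from 82 [-1, -1, -2, -1, -1, -1, -1, -1, 17, 98, 141, 143, 144, 145, 138, 92, 21, 2, 6, 5, 4, 3, 2, 0, -1]
6 [482, 418, 384, 389, 410, 401, 410, 412, 405, 365, 318, 387, 441, 429, 418, 335, 261, 355, 423, 435, 476, 498, 497, 494, 496, 514, 545, 558]
8 [350, 342, 336, 353, 340, 341, 349, 339, 340, 335, 319, 334, 314, 208, 176, 160, 223, 270, 272, 284, 279, 276, 282, 274, 278, 298, 465, 556]
10 [328, 325, 327, 334, 331, 325, 333, 333, 324, 329, 331, 320, 255, 134, 70, 81, 188, 251, 262, 258, 266, 265, 271, 265, 267, 287, 429, 524]
12 [162, 152, 154, 159, 151, 165, 156, 155, 155, 166, 160, 155, 128, 74, 66, 68, 110, 129, 135, 138, 121, 131, 141, 133, 132, 135, 218, 272]
14 [144, 147, 154, 151, 145, 150, 159, 154, 161, 154, 146, 147, 127, 77, 57, 59, 105, 126, 127, 111, 116, 126, 122, 114, 119, 141, 203, 238]
16 [147, 144, 142, 146, 158, 149, 143, 154, 154, 150, 144, 140, 120, 65, 56, 71, 120, 140, 149, 140, 127, 117, 109, 113, 111, 132, 216, 267]
18 [147, 153, 150, 152, 143, 150, 146, 145, 147, 142, 144, 144, 119, 63, 39, 81, 115, 144, 149, 156, 130, 122, 117, 122, 126, 118, 193, 255]
20 [141, 160, 153, 147, 143, 149, 150, 149, 154, 153, 156, 152, 128, 94, 71, 92, 131, 150, 145, 146, 141, 126, 126, 117, 124, 141, 223, 265]
22 [281, 290, 287, 290, 288, 293, 293, 284, 290, 286, 284, 294, 289, 296, 285, 285, 291, 291, 282, 284, 287, 283, 278, 241, 167, 137, 213, 259]
```

The pointer (row 94.2) and red flag centre (row 94.0) agree within about 0.3 mm. Now I check the blanks numerically.

Emit:
drive_tool:
  targets:
    - [-1, -30, 45, -20, 0]
    - [-1, -50, 90, -40, 0]
    - [-1, -50, 130, -40, 0]
    - [-1, -50, 130, -40, 0]
    - [-1, -50, 130, -40, 0]
    - [-1, -50, 130, -40, 0]

```text
clock: 38.95
position: [403.9, -202.1, 239.4]
ee_rot: [0.999, 0.051, -0.0, -0.0]
contact_force: [0.4, 0.0, 0.2]
gripper_width: 85.5
grasp_force: 0.0
```

```bash
python3 - <<'E'
from fit import *
s=arm.read_state();print(s['position'],s['gripper_width'],s['contact_force'])
c=cam('wrist'); im=arm.get_image('wrist'); cv2.imwrite('pics/w15.png',im)
y=np.radians(6.0);X=np.array([np.cos(y),np.sin(y)])*77.3
for n,x0,y0 in (('copper',474.7,-173.5),('brass',482.8,-239.2),('blue',488.8,-304.4)):
    x,yy=np.array([x0,y0])+X
    P=proj(c,model(n,x,yy,y,33)); h=cv2.convexHull(np.float32(P)).astype(int)
    m=cv2.inRange(cv2.cvtColor(im,cv2.COLOR_BGR2HSV),*map(np.array,HS[n])); w=np.zeros_like(m)
    a,b=P.min(0).astype(int)-15,P.max(0).astype(int)+15; w[max(a[1],0):b[1],max(a[0],0):b[0]]=255
    ys,xs=np.nonzero(m&w)
    print(n,'pred',P.min(0).round(1),P.max(0).round(1),'seen',xs.min(),ys.min(),xs.max(),ys.max(),len(xs)) if len(xs) else print(n,'pred',P.min(0),P.max(0),'none')
x,yy=np.array([468,-107.2])+X
P=proj(c,model('steel',x,yy,0,33)); g=cv2.cvtColor(im,cv2.COLOR_BGR2GRAY); print('steel',P.min(0).round(1),P.max(0).round(1))
u=int(proj(c,[[x,yy,51]])[0][0]); b=int(P.max(0)[1]); print('col',b-20,g[b-20:b+15,u].tolist()); r=b-15; print('row',r,int(P.min(0)[0])-8,g[r,int(P.min(0)[0])-8:int(P.max(0)[0])+9].tolist())
E
```

```text
[ 403.86116474 -202.09972212  239.42852764] 85.5411808411725 [0.37187671 0.04084198 0.18527157]
copper pred [197.7 -29.5] [254.3  35.9] seen 200 0 254 33 1795
brass pred [268.5 -34.5] [330.3  37.1] seen 269 0 329 33 1604
blue pred [337.6 -30.4] [403.4  35.2] seen 339 0 398 34 1795
steel [122.6 -32.9] [187.3  38.4]
col 18 [118, 119, 120, 129, 134, 138, 140, 139, 143, 142, 139, 136, 134, 135, 132, 104, 62, 44, 42, 56, 67, 85, 100, 107, 109, 108, 109, 112, 108, 109, 91, 63, 33, 30, 41]
row 23 114 [201, 208, 207, 207, 201, 151, 133, 126, 107, 106, 104, 105, 103, 73, 60, 55, 47, 50, 79, 122, 138, 141, 143, 143, 141, 135, 134, 133, 129, 135, 135, 134, 136, 138, 136, 137, 137, 141, 138, 138, 141, 136, 138, 139, 138, 141, 138, 140, 140, 141, 136, 135, 138, 138, 136, 137, 138, 139, 136, 138, 133, 121, 92, 63, 57, 56, 56, 60, 80, 62, 56, 71, 87, 95, 96, 96, 96, 92, 95, 92, 94, 93]
```

```bash
python3 -c "
from bench import arm
print(arm.job_done())"
```

```text
the job is handed in; nothing more can be done
None
```

I handed the job in at about 39 s: the pointer is within roughly 0.3 mm of the red flag, all four blanks measure as seated in their own cavities, the gripper is clear of everything, and no verdict came back.

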